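Lay up a miniature picture frame and put away the stretcher bars

TASK

Lay up the miniature picture frame in the framing jig: first the frame, then the spacer on it, then the back board on top, each lying flat, square and fully down between the jig's corner brackets and let go before the next one, and then swing the clamp arm across over the stack to its stop. Put every stretcher bar that lies on the bench away in its tray, long bars in the wide tray and short bars in the narrow one, each lying flat on the tray's floor across the row, side by side; this may be done before, between or after. Leave the paint bottle, the brush pot and the paint jar where they stand.

Things in the scene. Friction and masses are not known exactly. Their poses are not given: they have to be found in the camera images.
- jig: fixed framing jig: plywood base plate 12 mm thick, 140 x 92 mm (-53 to +87 mm along its x, +-46 mm along its y); on it four aluminium corner brackets 6 mm thick, upright to 40 mm above the bench, then flaring outward to 48 mm as a lead-in. Origin on the bench under the pocket's centre; x along the pocket's long side
- pocket (a point): centre of the pocket's floor, 12 mm above the bench. Pocket 89 mm (jig x) by 68 mm (jig y): parts have 2.5 and 2 mm play each side. Open between brackets for fingers: 57 mm in the middle of the long sides, 40 mm of the short sides, so a part held across its width goes straight down. Stacked, the centres of frame, spacer and back board are 19, 30 and 37.5 mm above the bench
- clamp_pivot (a point): on the bench under the clamp arm's upright pivot, at x = +66 mm, y = 0 in the jig's frame. The arm is a flat steel bar 16 mm wide, 50 to 56 mm above the bench, with a rubber foot under its end down to 44 mm, 3 mm above a complete stack
- clamp (a joint): angle of the clamp arm in rad: 0 fully parked (pointing to the jig's -y, turned 0.3 rad from there towards its +x), growing clockwise seen from above as it swings in; at its stop, 1.87, the arm points along the jig's -x, over the middle of the pocket. Light friction (about 1 N at the knob); stays where it is left
- clamp_knob (a point): centre of the top of the round black knob on the clamp arm's end, 70 mm from the pivot: upright, 14 mm in diameter, from 56 to 87 mm above the bench; pinch it from above and lead it round, or push it
- frame: dark wooden miniature picture frame with a 54 x 34 mm window, rails 15 mm wide, 14 mm thick, 84 mm long (its x) by 64 mm wide (its y), lying flat on the bench at the start, the same either way up and either way round; origin at the centre of the block it fills, z along its thickness
- spacer: light wooden spacer, a thin open frame with a 68 x 48 mm window, rails 8 mm wide, 8 mm thick, 84 mm long (its x) by 64 mm wide (its y), lying flat on the bench at the start, the same either way up and either way round; origin at the centre of the block it fills, z along its thickness
- backboard: plain solid plywood back board without a window, 7 mm thick, 84 mm long (its x) by 64 mm wide (its y), lying flat on the bench at the start, the same either way up and either way round; origin at the centre of the block it fills, z along its thickness
- tray_long: fixed open plywood tray that holds one row of 100 mm bars lying across it side by side; inside 168 mm long (its x) by 116 mm wide (its y), floor 4 mm and wall tops 16 mm above the bench, walls 5 mm thick; origin on the bench under the tray's centre
- tray_short: fixed open plywood tray that holds one row of 64 mm bars lying across it side by side; inside 168 mm long (its x) by 80 mm wide (its y), floor 4 mm and wall tops 16 mm above the bench, walls 5 mm thick; origin on the bench under the tray's centre
- bar_long1: plain wooden stretcher bar, 100 mm long (its x), 16 x 16 mm square section, dark slot at each end; origin at its centre; lies flat on the bench at the start. May be absent
- bar_long2: plain wooden stretcher bar, 100 mm long (its x), 16 x 16 mm square section, dark slot at each end; origin at its centre; lies flat on the bench at the start. May be absent
- bar_long3: plain wooden stretcher bar, 100 mm long (its x), 16 x 16 mm square section, dark slot at each end; origin at its centre; lies flat on the bench at the start. May be absent
- bar_short1: plain wooden stretcher bar, 64 mm long (its x), 16 x 16 mm square section, dark slot at each end; origin at its centre; lies flat on the bench at the start. May be absent
- bar_short2: plain wooden stretcher bar, 64 mm long (its x), 16 x 16 mm square section, dark slot at each end; origin at its centre; lies flat on the bench at the start. May be absent
- bar_short3: plain wooden stretcher bar, 64 mm long (its x), 16 x 16 mm square section, dark slot at each end; origin at its centre; lies flat on the bench at the start. May be absent
- paint_bottle: orange paint bottle, 56 mm in diameter, 150 mm high; bystander; origin under its centre
- brush_pot: white pot of brushes, 76 mm in diameter, about 190 mm high with the brushes; bystander; origin under its centre
- paint_jar: low grey paint jar, 64 mm in diameter, 60 mm high; bystander; origin under its centre
Mind the look-alikes: they are no part of the job. Leave any blue look-alike of the spacer alone.

How it is judged:
On the way, in this order (a step that is already met when the one before it is completed fails the run):
1. the frame is flat, square and fully down in the jig's pocket and let go (x of frame in the frame of jig between -0.0035 and 0.0035 m and y of frame in the frame of jig between -0.0035 and 0.0035 m and z of frame in the frame of jig between 0.017 and 0.021 m and angle between the x axis of frame and the x axis of jig, either way round below 0.1 rad and angle between the z axis of frame and the z axis of jig, either way round below 0.06 rad and contact force between frame and the fingers below 0.2 N), for 0.2 s.
2. the spacer is flat and square on the frame in the pocket and let go (x of frame in the frame of jig between -0.0035 and 0.0035 m and y of frame in the frame of jig between -0.0035 and 0.0035 m and z of frame in the frame of jig between 0.017 and 0.021 m and angle between the x axis of each of frame, spacer and the x axis of jig, either way round below 0.1 rad and angle between the z axis of each of frame, spacer and the z axis of jig, either way round below 0.06 rad and x of spacer in the frame of jig between -0.0035 and 0.0035 m and y of spacer in the frame of jig between -0.0035 and 0.0035 m and z of spacer in the frame of jig between 0.028 and 0.032 m and contact force between spacer and the fingers below 0.2 N), for 0.2 s.
3. the back board is flat and square on the spacer in the pocket and let go (x of frame in the frame of jig between -0.0035 and 0.0035 m and y of frame in the frame of jig between -0.0035 and 0.0035 m and z of frame in the frame of jig between 0.017 and 0.021 m and angle between the x axis of each of frame, spacer, backboard and the x axis of jig, either way round below 0.1 rad and angle between the z axis of each of frame, spacer, backboard and the z axis of jig, either way round below 0.06 rad and x of spacer in the frame of jig between -0.0035 and 0.0035 m and y of spacer in the frame of jig between -0.0035 and 0.0035 m and z of spacer in the frame of jig between 0.028 and 0.032 m and x of backboard in the frame of jig between -0.0035 and 0.0035 m and y of backboard in the frame of jig between -0.0035 and 0.0035 m and z of backboard in the frame of jig between 0.0355 and 0.0395 m and contact force between backboard and the fingers below 0.2 N), for 0.2 s.
4. the clamp arm is swung across over the complete stack (value of joint clamp above 1.7 rad and x of backboard in the frame of jig between -0.0035 and 0.0035 m and y of backboard in the frame of jig between -0.0035 and 0.0035 m and z of backboard in the frame of jig between 0.0355 and 0.0395 m and angle between the x axis of backboard and the x axis of jig, either way round below 0.1 rad and angle between the z axis of backboard and the z axis of jig, either way round below 0.06 rad), for 0.2 s.
At the end, for the whole second after the job is handed in: frame, spacer, back board stacked in the jig: each within 3.5 mm of centre along x and y, 2 mm of height, 0.1 rad of square, 0.06 rad of flat; clamp beyond 1.70 rad; every bar at rest on its tray's floor (height within 3 mm), within 0.3 rad of straight across and 14 mm of the middle line (all of step 4 and x of frame in the frame of jig between -0.0035 and 0.0035 m and y of frame in the frame of jig between -0.0035 and 0.0035 m and z of frame in the frame of jig between 0.017 and 0.021 m and angle between the x axis of each of frame, spacer and the x axis of jig, either way round below 0.1 rad and angle between the z axis of each of frame, spacer and the z axis of jig, either way round below 0.06 rad and x of spacer in the frame of jig between -0.0035 and 0.0035 m and y of spacer in the frame of jig between -0.0035 and 0.0035 m and z of spacer in the frame of jig between 0.028 and 0.032 m and x of bar_long1 in the frame of tray_long between -0.08 and 0.08 m and y of bar_long1 in the frame of tray_long between -0.014 and 0.014 m and z of bar_long1 in the frame of tray_long between 0.009 and 0.015 m and angle between the x axis of each of bar_long1, bar_long2, bar_long3 and the y axis of tray_long, either way round below 0.3 rad and linear speed of each of bar_long1, bar_long2, bar_long3, bar_short1, bar_short2, bar_short3 below 0.02 m/s and x of bar_long2 in the frame of tray_long between -0.08 and 0.08 m and y of bar_long2 in the frame of tray_long between -0.014 and 0.014 m and z of bar_long2 in the frame of tray_long between 0.009 and 0.015 m and x of bar_long3 in the frame of tray_long between -0.08 and 0.08 m and y of bar_long3 in the frame of tray_long between -0.014 and 0.014 m and z of bar_long3 in the frame of tray_long between 0.009 and 0.015 m and x of bar_short1 in the frame of tray_short between -0.08 and 0.08 m and y of bar_short1 in the frame of tray_short between -0.014 and 0.014 m and z of bar_short1 in the frame of tray_short between 0.009 and 0.015 m and angle between the x axis of each of bar_short1, bar_short2, bar_short3 and the y axis of tray_short, either way round below 0.3 rad and x of bar_short2 in the frame of tray_short between -0.08 and 0.08 m and y of bar_short2 in the frame of tray_short between -0.014 and 0.014 m and z of bar_short2 in the frame of tray_short between 0.009 and 0.015 m and x of bar_short3 in the frame of tray_short between -0.08 and 0.08 m and y of bar_short3 in the frame of tray_short between -0.014 and 0.014 m and z of bar_short3 in the frame of tray_short between 0.009 and 0.015 m); the robot touches nothing.
It fails at once if the paint bottle is shifted by more than 4 cm (distance of paint_bottle from where it was at the start of the episode above 0.04 m).
It fails at once if the brush pot is shifted by more than 4 cm (distance of brush_pot from where it was at the start of the episode above 0.04 m).
It fails at once if the paint jar is shifted by more than 4 cm (distance of paint_jar from where it was at the start of the episode above 0.04 m).
Of bar_long1, bar_long2, bar_long3, bar_short1, bar_short2, bar_short3 only 3 to 5 are there at a start; the rules pass over those that are not, and their reading is None.
At some moment in a run one of bar_long1, bar_long2, bar_long3, bar_short1, bar_short2, bar_short3 may be knocked a few centimetres aside while the robot is not near it.
Once in a run the grip may slacken for a moment while it holds something.
It also fails if it takes over 210 s, if anything falls off the work surface, if the arm or the gripper's body presses on something with over 40 N, if the wrist force passes 120 N, or if a joint passes its speed limit or range.

ROBOT

A 7-joint arm with a two-finger parallel gripper is mounted at the origin on the work surface. World frame = base frame: x ahead of the robot, y to its left, z up, the work surface at z = 0. Lengths are in m, angles in rad, forces in N, time in s.
With the tool pointing down it reaches from about 0.425 to 0.95 m from the base axis. Payload 4.7 kg.
Tool frame: the origin (TCP) lies at the very end of the fingers, on their centre line; the grasp point (between the pads) lies 19 mm behind it; z points along the fingers, y is the line along which they close (so a half turn about z gives the same grasp; the last joint's range is limited). The gripper opens to 87 mm and grips with 3 to 60 N. Pads are 19 mm wide; open, the fingers measure 117 mm over their backs; the gripper's body (75 mm by 190 mm) begins 51 mm behind the grasp point.
Start: joints at [1.207, 0.469, -0.049, 1.532, 0.024, 1.141, -0.082], TCP at [0.222, -0.638, 0.223] pointing down, gripper open.
Joint ranges: [-2.59, 2.59], [-0.33, 1.99], [-1.39, 1.29], [0.1, 2.45], [-1.04, 4.18], [0.21, 1.99], [-2.66, 2.66]. Speed limits (rad/s): [2.57, 2.57, 3.14, 3.14, 3.14, 3.14, 3.14].

INTERFACE

Orientations are given as a rotation vector (axis times angle).
In Python, from workcell import robot gives the robot as it stands. The module is installed in compiled form; this text tells all that it offers.
- The arm moves only by the shell command python3 -m jog 'ROWS' [FORCE]. ROWS is JSON, one flat list of numbers, 7 for each row, row after row: the turn, a rotation vector about the tool's x, y, z in degrees, then the shift along the tool's x, y, z in mm, then the opening, from 0 (shut) to 1 (fully open). In form: [ax, ay, az, tx, ty, tz, gripper, ax, ay, az, tx, ty, tz, gripper, ...]. A call has 1 to 12 rows; each row is the pose to reach, as a shift and turn from the pose commanded when the call began, along the tool's axes at that moment; what a row does not reach only later rows make up. A row lasts 1/12 s, in which the tool goes at most 41.7 mm and 7.16 degrees, less where a joint would pass 70% of its speed; a pose out of reach is approached as far as the arm can. A call with a gripper value outside its range is refused whole. The fingers move at their own pace and stop on an object; FORCE is the grip in N (left out, the last holds). Time passes only in rows, so rows that repeat a pose let the fingers close. It gives the time, the measured TCP pose, the force, the opening and the grip force at its end, in the units of the state.
- robot.sense(): the state, without advancing time (a new reading comes with each control period).
- robot.get_image(name): name is "scene" or "side" or "wrist"; returns the picture (420x560x3 uint8, blue, green, red); there is no depth.
- robot.get_calibration(name): a dict with "fx", "fy", "cx", "cy" (pixels), "k1" (the pictures are not rectified: a ray, as slopes to the right and down, at radius r is drawn at 1 + k1 r^2 times it, then the intrinsics apply), "R" (3x3) and "t" (3): a world point X has camera coordinates R X + t. Camera axes: x right, y down, z forward; pixel columns grow to the right and rows downward; lengths in m; the calibration is good to about 2 mm. A picture is of the moment at which its call begins: read the wrist's pose just before it. get_calibration takes no time and is no camera call; for the wrist camera it gives the pose at the moment of the call.
- robot.sign_off(): hands the job in; it is judged then, once.
The state is a dict: "time": time; "qpos": joint angles; "joint_velocities": joint speeds; "effort": joint torques, N m; "tcp_pos": TCP position; "tool_rot": TCP orientation; "ft_force": force on the tool from outside, world axes, zero at the start; "torque": the same for the moment, N m; "gripper_width": finger opening in m; "gripper_force": force on a finger pad.
Only numpy, scipy, OpenCV 4.12 (cv2) and the standard library are available. Lean on these libraries where they do the work, as an engineer would, in place of code of your own. Each camera call takes 0.05 s, during which the arm holds its last target. There are 200 camera calls.

## Working session

There is one attempt and no reset: what is moved stays moved. The work goes in short steps, Python scripts to look and compute and a shell command to move; the robot and the scene stay as the last step left them, time stands still between calls to the robot, and variables do not carry over. Pictures are saved under pics/ and viewed, at most 14 in all, crops included, and the job is handed in when it is done.

```bash
mkdir -p pics; cat > h.py <<'E'
import numpy as np, cv2
from workcell import robot
from scipy.spatial.transform import Rotation as Ro
def cal(n):
    return robot.get_calibration(n)
def ray(c,uv):
    u=np.atleast_2d(np.array(uv,float))
    d=np.stack([(u[:,0]-c['cx'])/c['fx'],(u[:,1]-c['cy'])/c['fy']],1)
    x=d.copy()
    for _ in range(30): x=d/(1+c['k1']*(x**2).sum(1,keepdims=True))
    R=np.array(c['R']);t=np.array(c['t'])
    return -R.T@t, np.c_[x,np.ones(len(x))]@R
def onplane(c,uv,z):
    o,r=ray(c,uv); return (o+r*((z-o[2])/r[:,2])[:,None])[:,:2]
def proj(c,X):
    X=np.atleast_2d(X)@np.array(c['R']).T+np.array(c['t']); x=X[:,:2]/X[:,2:]
    x=x*(1+c['k1']*(x**2).sum(1,keepdims=True)); return x*[c['fx'],c['fy']]+[c['cx'],c['cy']]
E
python3 - <<'E'
from h import *
s=robot.sense(); print({k:np.round(v,3) for k,v in s.items()})
for n in("scene","side","wrist"):
    c=cal(n); print(n,{k:np.round(v,3).tolist() for k,v in c.items()})
    cv2.imwrite(f"pics/{n}0.png",robot.get_image(n))
E
```

```text
{'time': np.float64(0.0), 'qpos': array([ 1.207,  0.469, -0.049,  1.534,  0.024,  1.141, -0.082]), 'joint_velocities': array([-0.001,  0.001, -0.001,  0.   , -0.001, -0.001,  0.001]), 'effort': array([-1.0000e-03, -5.0797e+01, -8.1000e-02, -2.3615e+01, -6.1000e-02,
        3.8000e-02,  0.0000e+00]), 'tcp_pos': array([ 0.222, -0.637,  0.221]), 'tool_rot': array([-3.096e+00, -5.230e-01,  1.000e-03]), 'ft_force': array([-1.045, -0.687, -0.032]), 'torque': array([ 0.007, -0.023, -0.018]), 'gripper_force': np.float64(0.0), 'gripper_width': np.float64(0.088)}
scene {'fx': 502.436, 'fy': 502.436, 'cx': 287.906, 'cy': 203.641, 'k1': -0.092, 'R': [[-0.401, 0.916, -0.008], [0.646, 0.276, -0.711], [-0.649, -0.29, -0.703]], 't': [0.17, -0.215, 1.827]}
side {'fx': 476.916, 'fy': 476.916, 'cx': 276.52, 'cy': 209.117, 'k1': -0.065, 'R': [[-0.72, -0.694, 0.015], [-0.545, 0.55, -0.633], [0.431, -0.464, -0.774]], 't': [0.328, 0.31, 1.143]}
wrist {'fx': 304.862, 'fy': 304.862, 'cx': 277.106, 'cy': 212.241, 'k1': -0.017, 'R': [[0.329, -0.944, -0.002], [-0.915, -0.319, 0.247], [-0.234, -0.08, -0.969]], 't': [-0.675, -0.03, 0.39]}
```

View pics/scene0.png

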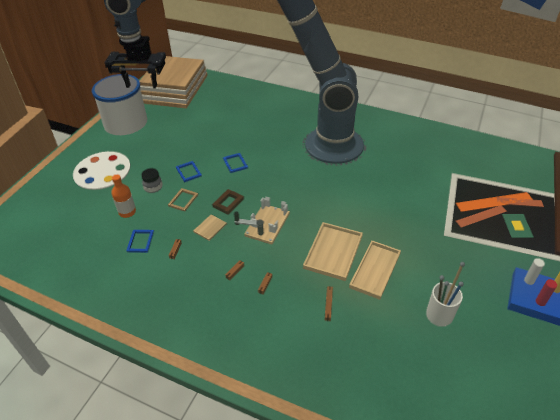

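View pics/side0.png

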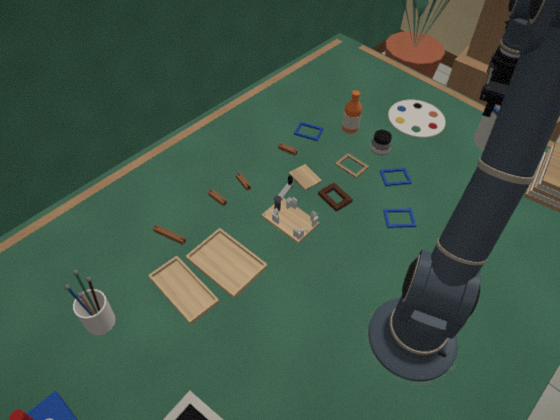

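Scene view: dark frame at (228,201), light spacer at (183,199), back board at (209,227), jig at (268,222). The bars are at (175,248), (235,269), (265,283) and (329,302), and the trays at (333,250) and (376,268).

These could be mistaken for the spacer: the light open frame (183,199), the dark frame (228,201), and the blue frames at (189,172), (235,163) and (140,241). I choose (183,199), because it is light wood with thin rails. For the frame I choose (228,201), which is dark with wide rails. I'll check both in a crop.

```bash
python3 - <<'E'
from h import *
a=cv2.imread("pics/side0.png")[110:290,140:420]; cv2.imwrite("pics/c1.png",cv2.resize(a,None,fx=2.8,fy=2.8,interpolation=cv2.INTER_CUBIC))
cs,cd=cal("scene"),cal("side")
P={'frame':((228,201),(335,196)),'spacer':((183,199),(352,165)),'board':((209,227),(305,177)),'jig':((268,222),(291,218)),'trayA':((333,250),(227,262)),'trayB':((376,268),(184,288)),
'b1':((175,248),(288,149)),'b2':((235,269),(243,181)),'b3':((265,283),(217,197)),'b4':((329,302),(170,234)),'bottle':((126,212),(352,128)),'jar':((151,186),(381,146)),'pot':((441,317),(100,325))}
for k,(a,b) in P.items(): print(k,onplane(cs,a,.008).round(3),onplane(cd,b,.008).round(3))
# bar ends
img={'scene':cv2.imread("pics/scene0.png"),'side':cv2.imread("pics/side0.png")}
for n,i in (('scene',0),('side',1)):
    hsv=cv2.cvtColor(img[n],cv2.COLOR_BGR2HSV)
    m=((hsv[...,0]<18)&(hsv[...,1]>100)&(hsv[...,2]>40)).astype(np.uint8)
    for k in('b1','b2','b3','b4'):
        x,y=P[k][i]; w=m[y-25:y+25,x-25:x+25]
        nl,lab,st,ce=cv2.connectedComponentsWithStats(w); j=1+np.argmax(st[1:,4])
        p=np.argwhere(lab==j)[:,::-1]+[x-25,y-25]
        W=onplane(cal(n),p,.012); c=W.mean(0); u,s,v=np.linalg.svd(W-c); 
        e=(W-c)@v[0]; print(n,k,c.round(3),np.ptp(e).round(3),v[0].round(2),np.degrees(np.arctan2(v[0][1],v[0][0])).round())
E
```

```text
frame [[ 0.419 -0.212]] [[ 0.418 -0.211]]
spacer [[ 0.468 -0.351]] [[ 0.462 -0.349]]
board [[ 0.542 -0.212]] [[ 0.533 -0.206]]
jig [[ 0.452 -0.055]] [[ 0.455 -0.058]]
trayA [[0.479 0.167]] [[0.474 0.17 ]]
trayB [[0.494 0.302]] [[0.494 0.3  ]]
b1 [[ 0.655 -0.262]] [[ 0.654 -0.259]]
b2 [[ 0.654 -0.063]] [[ 0.656 -0.06 ]]
b3 [[0.664 0.036]] [[0.664 0.038]]
b4 [[0.653 0.219]] [[0.655 0.219]]
bottle [[ 0.591 -0.488]] [[ 0.571 -0.488]]
jar [[ 0.457 -0.484]] [[ 0.449 -0.485]]
pot [[0.583 0.506]] [[0.559 0.51 ]]
scene b1 [ 0.66 -0.26] 0.067 [0.97 0.25] 15.0
scene b2 [ 0.658 -0.062] 0.068 [ 0.98 -0.18] -10.0
scene b3 [0.665 0.036] 0.067 [1.   0.06] 4.0
scene b4 [0.66 0.22] 0.103 [0.96 0.29] 17.0
side b1 [ 0.654 -0.255] 0.068 [-0.98 -0.19] -169.0
side b2 [ 0.654 -0.058] 0.069 [-0.97  0.25] 166.0
side b3 [0.661 0.04 ] 0.069 [-1.  0.] 180.0
side b4 [0.653 0.223] 0.103 [-0.96 -0.28] -164.0
```

View pics/c1.png

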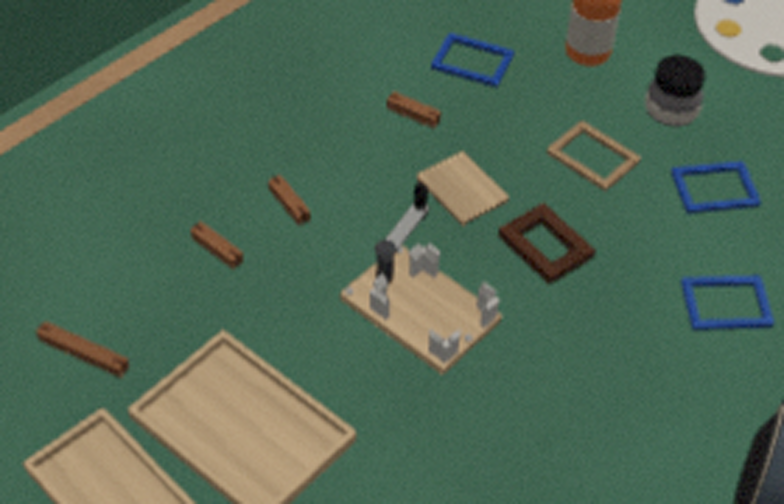

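The crop confirms the choices: light open spacer at crop (594,155), dark frame (547,243), solid board (462,187). The blue frames are elsewhere. Bars: three short and one long. Next I square the tool to the world and view from above.

```bash
cat >> h.py <<'E'
def state():
    s=robot.sense(); M=Ro.from_rotvec(s['tool_rot']).as_matrix()
    return s,np.array(s['tcp_pos']),M,np.degrees(np.arctan2(M[1,0],M[0,0]))
def go(x,y,z,psi):
    "shift mm in tool axes and turn deg to reach"
    s,p,M,y0=state(); d=M.T@(np.array([x,y,z])-p)*1000
    T=np.c_[[np.cos(np.radians(psi)),np.sin(np.radians(psi)),0],[np.sin(np.radians(psi)),-np.cos(np.radians(psi)),0],[0,0,-1]]
    a=np.degrees(Ro.from_matrix(M.T@T).as_rotvec())
    print('turn',a.round(1),'shift',d.round(1),'at',p.round(4),'psi',round(y0,2))
def shot(name,cam='wrist'):
    c=cal(cam); im=robot.get_image(cam); cv2.imwrite(f"pics/{name}.png",im); return c,im
E
python3 -m jog '[0,0,7,0,0,0,1, 0,0,14,0,0,0,1, 0,0,19,0,0,0,1, 0,0,19.2,0,0,0,1,0,0,19.2,0,0,0,1]'
python3 -m jog '[0,0,0,129,-219,0,1, 0,0,0,129,-219,0,1,0,0,0,129,-219,0,1,0,0,0,129,-219,0,1,0,0,0,129,-219,0,1,0,0,0,129,-219,0,1,0,0,0,129,-219,0,1,0,0,0,258,-438,0,1,0,0,0,258,-438,0,1,0,0,0,258,-438,0,1,0,0,0,258,-438,0,1,0,0,0,258,-438,0,1]'
python3 -m jog '[0,0,0,43,-73,0,1,0,0,0,43,-73,0,1,0,0,0,43,-73,0,1,0,0,0,43,-73,0,1]'
python3 - <<'E'
from h import *
go(.48,-.2,.22,0); shot('w1')
E
```

```text
time: 0.57
tcp_pos: [0.2219, -0.6373, 0.2223]
tool_rot: [-3.141, -0.003, 0.001]
ft_force: [0.2, -0.9, 0.2]
gripper_width: 0.0872
gripper_force: 0.0
time: 1.57
tcp_pos: [0.4573, -0.2375, 0.2228]
tool_rot: [3.141, 0.002, 0.001]
ft_force: [1.2, -0.7, 0.9]
gripper_width: 0.0869
gripper_force: 0.0
time: 1.9
tcp_pos: [0.501, -0.1632, 0.2227]
tool_rot: [-3.141, -0.013, -0.001]
ft_force: [-1.3, -0.3, -1.1]
gripper_width: 0.0873
gripper_force: 0.0
turn [-0.  -0.   0.5] shift [-21.3  36.7   2.6] at [ 0.501  -0.1632  0.2227] psi 0.46
```

View pics/w1.png

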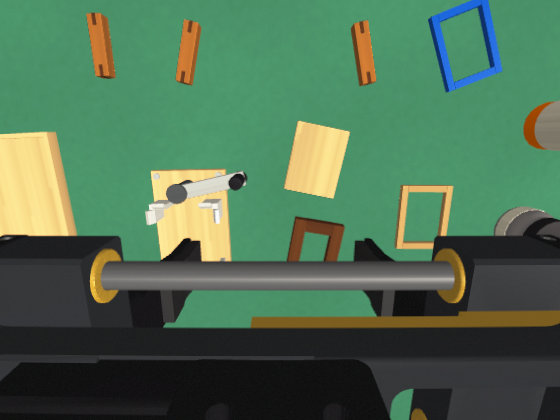

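Wrist view, image up is world +x and image right is world −y: board (317,160), spacer (425,216), frame (316,243, half hidden), jig (193,210), bars (100,45), (189,52), (363,53). The gripper hides everything below row 235, so I back off and go higher.

```bash
python3 -m jog '[0,0,0.5,-35,-12,45,1, 0,0,0.5,-60,-25,-80,1, 0,0,0.5,-95,-35,-130,1, 0,0,0.5,-95,-35,-130,1,0,0,0.5,-95,-35,-130,1,0,0,0.5,-95,-35,-130,1,0,0,0.5,-95,-35,-130,1]' | tail -5
python3 - <<'E'
from h import *
go(.40,-.12,.35,0); print(state()[0]['qpos'].round(2)); shot('w2')
E
```

```text
tcp_pos: [0.4047, -0.1329, 0.3564]
tool_rot: [3.138, -0.019, 0.012]
ft_force: [0.2, 0.8, -0.4]
gripper_width: 0.087
gripper_force: 0.0
turn [ 0.2 -0.4 -0.7] shift [ -4.9 -12.9   6.3] at [ 0.4047 -0.1329  0.3564] psi -0.69
[ 0.48 -0.04 -0.25  1.87 -0.01  1.3  -1.35]
```

View pics/w2.png

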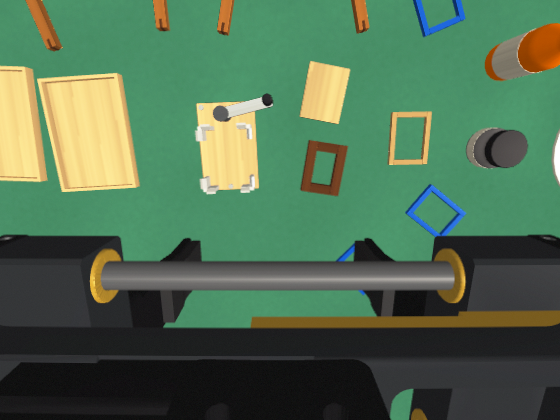

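High wrist view: the frame (324,168), spacer (411,138), board (325,92), jig (229,147), clamp pivot (221,113), knob (267,100) and trays (90,132) and (15,125) are all visible. Now measuring.

```bash
cat >> h.py <<'E'
def rect(c,im,uv,r,z,f,dbg=0):
    "min area rect (world, plane z) of blob of mask f nearest pixel uv"
    x,y=map(int,uv); h=cv2.cvtColor(cv2.GaussianBlur(im,(3,3),0),cv2.COLOR_BGR2HSV).astype(int)
    m=f(h[...,0],h[...,1],h[...,2]).astype(np.uint8)
    k=np.zeros_like(m); cv2.circle(k,(x,y),r,1,-1); m&=k
    cs,_=cv2.findContours(m,cv2.RETR_EXTERNAL,cv2.CHAIN_APPROX_NONE)
    q=max(cs,key=cv2.contourArea)[:,0,:]
    W=onplane(c,q,z)*1000
    (cx,cy),(w,hh),a=cv2.minAreaRect(W.astype(np.float32))
    if w<hh: w,hh,a=hh,w,a+90
    a=(a+90)%180-90
    return np.round([cx,cy,w,hh,a],1)
green=lambda H,S,V:(H>60)&(H<95)&(S>60)
wood=lambda H,S,V:(H<30)&(V>120)&(S>40)
dark=lambda H,S,V:~green(H,S,V)
E
python3 - <<'E'
from h import *
c=cal('wrist'); im=cv2.imread('pics/w2.png')
print('frame',rect(c,im,(324,168),38,.014,dark))
print('spacer',rect(c,im,(411,138),38,.008,dark))
print('board',rect(c,im,(325,92),40,.007,dark))
for n,u in (('scene',[(228,201),(183,199),(209,227)]),('side',[(335,196),(352,165),(305,177)])):
    i2=cv2.imread(f'pics/{n}0.png');c2=cal(n)
    for (k,z),uv in zip((('frame',.014),('spacer',.008),('board',.007)),u): print(n,k,rect(c2,i2,uv,20,z,dark))
print('jig',rect(c,im,(229,147),62,.012,wood))
for k,uv in (('trayA',(90,132)),):print(k,rect(c,im,uv,75,.016,wood))
for n,u in (('scene',[(333,250),(376,268)]),('side',[(227,262),(184,288)])):
    i2=cv2.imread(f'pics/{n}0.png');c2=cal(n)
    for uv,r in zip(u,(42,36)): print(n,rect(c2,i2,uv,r,.016,wood))
a=im[85:205,180:360]; cv2.imwrite('pics/c2.png',cv2.resize(a,None,fx=4.4,fy=4.4,interpolation=cv2.INTER_CUBIC))
E
```

```text
frame [ 419.2 -210.4   85.1   65.7   -9.1]
spacer [ 4.658e+02 -3.499e+02  8.580e+01  6.780e+01  3.000e-01]
board [ 536.8 -209.7   85.9   66.8  -10.9]
scene frame [ 424.1 -209.8   94.7   73.6   -9.8]
scene spacer [ 4.683e+02 -3.525e+02  9.370e+01  7.210e+01  3.000e-01]
scene board [ 539.4 -211.1   91.2   72.6  -10.9]
side frame [ 416.5 -206.3   93.4   74.    -9.6]
side spacer [ 4.640e+02 -3.488e+02  9.310e+01  7.660e+01  3.000e-01]
side board [ 539.3 -191.5  108.    94.1   79.2]
jig [455.4 -55.4 138.1  91.2   1.5]
trayA [478.1 164.8 176.2 132.5   2.5]
scene [480.4 168.5 181.4 127.3   2.7]
scene [497.6 300.5 181.5  91.3  -3. ]
side [476.9 171.4 180.7 128.1   2.6]
side [494.5 303.4 180.6  92.2  -2.8]
```

View pics/c2.png

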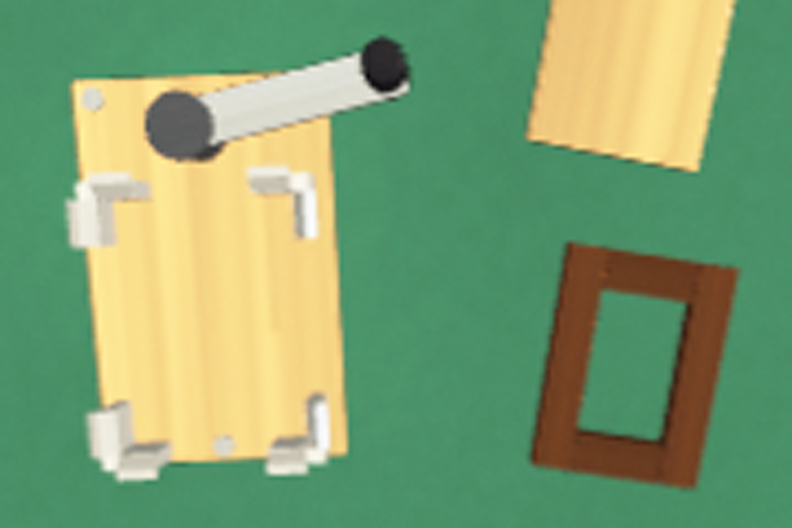

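```bash
python3 -m jog '[0.2,-0.4,-0.7,35,-73,166,1,0.2,-0.4,-0.7,35,-73,166,1,0.2,-0.4,-0.7,35,-73,166,1,0.2,-0.4,-0.7,35,-73,166,1,0.2,-0.4,-0.7,35,-73,166,1,0.2,-0.4,-0.7,35,-73,166,1,0.2,-0.4,-0.7,35,-73,166,1,0.2,-0.4,-0.7,35,-73,166,1,0.2,-0.4,-0.7,35,-73,166,1,0.2,-0.4,-0.7,35,-73,166,1]' | tail -5
python3 - <<'E'
from h import *
go(.53,-.05,.15,180); import pickle
c,im=shot('w3'); pickle.dump(c,open('w3.pkl','wb'))
E
for i in 1 2; do python3 -m jog '[0,0,-7,0,0,0,1,0,0,-14,0,0,0,1,0,0,-21,0,0,0,1,0,0,-28,0,0,0,1,0,0,-35,0,0,0,1,0,0,-42,0,0,0,1,0,0,-49,0,0,0,1,0,0,-56,0,0,0,1,0,0,-63,0,0,0,1,0,0,-70,0,0,0,1,0,0,-75,0,0,0,1,0,0,-75,0,0,0,1]' | head -3; done
python3 -m jog '[0,0,-7,0,0,0,1,0,0,-14,0,0,0,1,0,0,-21,0,0,0,1,0,0,-28,0,0,0,1,0,0,-30,0,0,0,1,0,0,-30,0,0,0,1]' | head -3
python3 -m jog '[0,0,0,-41,-5,15,1,0,0,0,-82,-10,40,1,0,0,0,-90,-10,40,1,0,0,0,-90,-10,40,1,0,0,0,-90,-10,40,1]' | head -3
python3 - <<'E'
from h import *
go(.53,-.05,.15,180); import pickle
c,im=shot('w4'); pickle.dump(c,open('w4.pkl','wb'))
a=cv2.imread('pics/w3.png')[0:235,130:430];b=im[0:235,130:430]
cv2.imwrite('pics/c3.png',cv2.resize(np.hstack([a,b]),None,fx=1.33,fy=2,interpolation=cv2.INTER_CUBIC))
E
```

```text
tcp_pos: [0.4411, -0.0594, 0.1878]
tool_rot: [-3.139, -0.002, 0.007]
ft_force: [-0.4, -0.0, 0.2]
gripper_width: 0.087
gripper_force: 0.0
turn [  -0.4   -0.2 -179.9] shift [89.1 -9.2 37.4] at [ 0.4411 -0.0594  0.1878] psi 0.08
time: 4.47
tcp_pos: [0.4407, -0.0589, 0.1873]
tool_rot: [-2.484, -1.914, 0.004]
time: 5.47
tcp_pos: [0.4406, -0.0588, 0.187]
tool_rot: [-0.809, -3.029, -0.002]
time: 5.97
tcp_pos: [0.4405, -0.0587, 0.1868]
tool_rot: [-0.001, -3.135, -0.005]
time: 6.38
tcp_pos: [0.53, -0.0677, 0.1454]
tool_rot: [0.001, -3.133, -0.007]
turn [ 0.2 -0.5  0. ] shift [ 0.1 17.7 -4.5] at [ 0.53   -0.0677  0.1454] psi -179.96
```

View pics/c3.png

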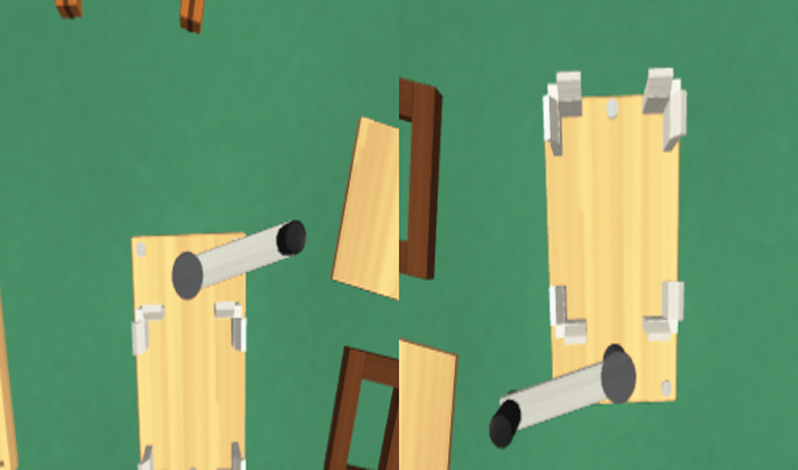

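```bash
cat >> h.py <<'E'
def edges(c,im,uv,r,z,f,x0,y0,th,sides,tol=6):
    "points of mask contour on plane z in local frame (mm); median offset and slope for each side"
    x,y=map(int,uv); h=cv2.cvtColor(im,cv2.COLOR_BGR2HSV).astype(int)
    m=f(h[...,0],h[...,1],h[...,2]).astype(np.uint8)
    k=np.zeros_like(m); cv2.circle(k,(x,y),r,1,-1); m&=k
    cs,_=cv2.findContours(m,cv2.RETR_EXTERNAL,cv2.CHAIN_APPROX_NONE)
    q=max(cs,key=cv2.contourArea)[:,0,:]
    W=onplane(c,q,z)*1000-[x0,y0]; t=np.radians(th); L=W@np.array([[np.cos(t),-np.sin(t)],[np.sin(t),np.cos(t)]])
    out={}
    for n,(ax,val,lo,hi) in sides.items():
        o=L[:,1-ax]; p=L[(abs(L[:,ax]-val)<tol)&(o>lo)&(o<hi)]
        if len(p)<6: print(n,'few');continue
        a,b=p[:,1-ax],p[:,ax]
        for _ in range(4):
            k=np.polyfit(a,b,1); e=abs(b-np.polyval(k,a)); s=e<max(.7,1.5*np.median(e)); a,b=a[s],b[s]
        out[n]=(round(np.polyval(k,0),2),round(np.degrees(k[0]),2),len(a)); 
    return out
E
python3 - <<'E'
from h import *
import pickle
S={'y+':(1,46,-60,80),'y-':(1,-46,-60,80),'x+':(0,87,-35,35),'x-':(0,-53,-35,35)}
for n,uv in (('w3',(272,180)),('w4',(290,125))):
    c=pickle.load(open(n+'.pkl','rb')); im=cv2.imread(f'pics/{n}.png')
    print(n,edges(c,im,uv,115,.012,wood,438,-56,2,S,8))
S={'y+':(1,46,-60,80),'y-':(1,-46,-60,80),'x+':(0,87,-35,35),'x-':(0,-53,-35,35)}
for n,uv in (('scene',(268,222)),('side',(291,218))):
    print(n,edges(cal(n),cv2.imread(f'pics/{n}0.png'),uv,42,.012,wood,438,-56,2,S,8))
# pivot top & knob check
E
```

```text
w3 {'y+': (np.float64(45.58), np.float64(-0.38), 83), 'y-': (np.float64(-44.29), np.float64(0.26), 55), 'x+': (np.float64(88.28), np.float64(0.51), 58), 'x-': (np.float64(-49.5), np.float64(1.83), 29)}
w4 {'y+': (np.float64(45.72), np.float64(-0.42), 97), 'y-': (np.float64(-44.85), np.float64(-0.35), 80), 'x+': (np.float64(87.64), np.float64(1.97), 22), 'x-': (np.float64(-50.19), np.float64(0.61), 47)}
scene {'y+': (np.float64(44.06), np.float64(0.39), 15), 'y-': (np.float64(-44.62), np.float64(-0.12), 8), 'x+': (np.float64(87.94), np.float64(1.44), 9), 'x-': (np.float64(-48.53), np.float64(-1.6), 7)}
side {'y+': (np.float64(48.3), np.float64(-0.78), 21), 'y-': (np.float64(-41.25), np.float64(-0.71), 10), 'x+': (np.float64(83.58), np.float64(5.75), 5), 'x-': (np.float64(-52.96), np.float64(1.34), 10)}
```

Jig pocket is at about (439.7, −55.4) mm, 1.6°, and the ψ=0 and ψ=180 views agree within 0.5 mm. Next I hover by the frame for a close measurement.

```bash
python3 -m jog '[0.2,-0.5,5,14,-40,-5,1,0.2,-0.5,9,27,-80,-5,1,0.2,-0.5,9,27,-120,-5,1,0.2,-0.5,9,27,-155,-5,1,0.2,-0.5,9,27,-155,-5,1,0.2,-0.5,9,27,-155,-5,1,0.2,-0.5,9,27,-155,-5,1]' | tail -5
cat >> h.py <<'E'
def part(c,im,z,f,guess,r,dims=(84,64)):
    x0,y0,th=guess; uv=proj(c,[x0/1000,y0/1000,z])[0]; a,b=dims[0]/2,dims[1]/2
    for _ in range(3):
        S={'y+':(1,b,-a+6,a-6),'y-':(1,-b,-a+6,a-6),'x+':(0,a,-b+6,b-6),'x-':(0,-a,-b+6,b-6)}
        o=edges(c,im,uv,r,z,f,x0,y0,th,S,8)
        if len(o)<4: return o
        sl=np.average([o['y+'][1],o['y-'][1],-o['x+'][1],-o['x-'][1]],weights=[a,a,b,b])
        dx=(o['x+'][0]+o['x-'][0])/2; dy=(o['y+'][0]+o['y-'][0])/2; t=np.radians(th)
        x0+=dx*np.cos(t)-dy*np.sin(t); y0+=dx*np.sin(t)+dy*np.cos(t); th+=sl
    return np.round([x0,y0,th],2),o
E
python3 - <<'E'
from h import *
c,im=shot('w5'); print(part(c,im,.014,dark,(419,-210,-9),110))
go(.419,-.2104,.10,171)
E
```

```text
tcp_pos: [0.503, -0.2221, 0.1513]
tool_rot: [0.242, 3.13, -0.001]
ft_force: [0.6, -0.6, 0.1]
gripper_width: 0.0872
gripper_force: 0.0
(array([ 420.3 , -211.88,   -9.62]), {'y+': (np.float64(31.65), np.float64(0.41), 80), 'y-': (np.float64(-31.65), np.float64(0.3), 80), 'x+': (np.float64(41.96), np.float64(0.82), 49), 'x-': (np.float64(-41.96), np.float64(0.11), 54)})
turn [-0.   0.1  0.3] shift [85.2 -2.  51.1] at [ 0.5034 -0.2213  0.1513] psi 171.27
```

```bash
python3 -m jog '[0,0,0.7,40,-1.5,0,1,0,0,0.7,83.6,-3.3,0,1,0,0,0.7,83.6,-3.3,40,1,0,0,0.7,83.6,-3.3,80,1,0,0,0.7,83.6,-3.3,115,1,0,0,0.7,83.6,-3.3,130,1,0,0,0.7,83.6,-3.3,140,1,0,0,0.7,83.6,-3.3,145,1,0,0,0.7,83.6,-3.3,145,1,0,0,0.7,83.6,-3.3,145,1]' | tail -5
python3 -c "
from h import *
go(.4203,-.2119,.006,170.6)"
```

```text
tcp_pos: [0.4218, -0.2133, 0.0063]
tool_rot: [0.259, 3.128, -0.002]
ft_force: [0.6, -0.7, 0.6]
gripper_width: 0.087
gripper_force: 0.0
turn [-0.   0.2 -0.1] shift [1.7 1.1 0.3] at [ 0.4218 -0.2133  0.0063] psi 170.54
```

```bash
python3 -m jog '[0,0,0,1.5,0.8,0,1,0,0,0,1.5,0.8,0,1,0,0,0,1.5,0.8,0,0.5,0,0,0,1.5,0.8,0,0.5,0,0,0,1.5,0.8,0,0.5,0,0,0,1.5,0.8,0,0.5,0,0,0,1.5,0.8,0,0.5,0,0,0,1.5,0.8,0,0.5]' 30 | tail -6
python3 -m jog '[0,0,0,0,0,-5,0.5,0,0,0,0,0,-20,0.5,0,0,0,0,0,-50,0.5,0,0,0,0,0,-80,0.5,0,0,0,0,0,-100,0.5,0,0,0,0,0,-100,0.5,0,0,0,0,0,-100,0.5]'
python3 -c "
from h import *
go(.4397,-.0554,.106,181.6)"
```

```text
time: 8.57
tcp_pos: [0.4195, -0.2126, 0.0055]
tool_rot: [0.261, 3.129, -0.001]
ft_force: [-0.2, -0.3, 1.8]
gripper_width: 0.0634
gripper_force: 30.0
time: 9.15
tcp_pos: [0.4197, -0.213, 0.1064]
tool_rot: [0.261, 3.127, -0.003]
ft_force: [-0.5, -0.7, -1.6]
gripper_width: 0.0635
gripper_force: 30.0
turn [ -0.1   0.2 -11.1] shift [6.400e+00 1.587e+02 1.000e-01] at [ 0.4197 -0.213   0.1064] psi 170.46
```

```bash
python3 -m jog '[0,0,-3,2,30,0,0.5,0,0,-7,4,65,0,0.5,0,0,-11.1,6,100,0,0.5,0,0,-11.1,7,135,0,0.5,0,0,-11.1,7,158.7,0,0.5,0,0,-11.1,7,158.7,0,0.5,0,0,-11.1,7,158.7,0,0.5,0,0,-11.1,7,158.7,0,0.5]'
python3 -c "
from h import *
go(.4390,-.0554,.055,181.6); shot('w6')
go(.4390,-.0554,.055,181.6)"
```

```text
time: 9.82
tcp_pos: [0.4377, -0.0555, 0.1043]
tool_rot: [0.043, -3.14, 0.001]
ft_force: [-0.4, 0.1, -0.5]
gripper_width: 0.0634
gripper_force: 30.0
turn [-0.  -0.1 -0. ] shift [-1.4  0.1 49.3] at [ 0.4377 -0.0555  0.1043] psi -178.44
turn [-0.  -0.  -0.1] shift [-1.3  0.6 49.5] at [ 0.4378 -0.056   0.1045] psi -178.51
```

View pics/w6.png

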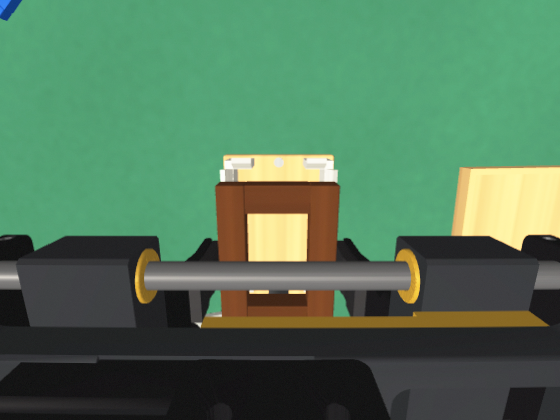

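Held frame (217–338, rows 183–300) is square and centred over the jig base (223–334). Lowering.

```bash
python3 -m jog '[0,0,0,-1.3,0.3,20,0.5,0,0,0,-1.3,0.3,40,0.5,0,0,0,-1.3,0.3,52,0.5,0,0,0,-1.3,0.3,60,0.5,0,0,0,-1.3,0.3,67,0.5,0,0,0,-1.3,0.3,72,0.5,0,0,0,-1.3,0.3,77,0.5,0,0,0,-1.3,0.3,81,0.5,0,0,0,-1.3,0.3,84,0.5,0,0,0,-1.3,0.3,86,0.5,0,0,0,-1.3,0.3,86,0.5,0,0,0,-1.3,0.3,86,0.5]'
python3 -c "
from h import *
go(.4390,-.0554,.0175,181.6)"
```

```text
time: 10.87
tcp_pos: [0.4402, -0.0545, 0.0195]
tool_rot: [-0.044, 3.139, -0.001]
ft_force: [-0.5, -0.4, -1.6]
gripper_width: 0.0634
gripper_force: 30.0
turn [-0.   0.1 -0. ] shift [ 1.2 -0.8  2. ] at [ 0.4402 -0.0545  0.0195] psi -178.41
```

```bash
python3 -m jog '[0,0,0,0.8,-0.5,1.2,0.5,0,0,0,0.8,-0.5,1.8,0.5,0,0,0,0.8,-0.5,1.8,0.5,0,0,0,0.8,-0.5,1.8,1,0,0,0,0.8,-0.5,1.8,1,0,0,0,0.8,-0.5,1.8,1,0,0,0,0.8,-0.5,1.8,1,0,0,0,0.8,-0.5,1.8,1]'
python3 -m jog '[0,0,0,0,0,-10,1,0,0,0,0,0,-40,1,0,0,0,0,0,-80,1,0,0,0,0,0,-100,1,0,0,0,-40,0,-100,1,0,0,0,-80,0,-120,1,0,0,0,-80,0,-120,1,0,0,0,-80,0,-120,1]'
python3 - <<'E'
from h import *
import pickle
c,im=shot('w7'); pickle.dump(c,open('w7.pkl','wb'))
brown=lambda H,S,V:(V<140)&((H<20)|(H>165))&(S>60)
print(part(c,im,.026,brown,(440,-55,1.6),100))
S={'y+':(1,46,-60,80),'y-':(1,-46,-60,80),'x+':(0,87,-35,35),'x-':(0,-53,-35,35)}
cv2.imwrite('pics/c7.png',cv2.resize(im[0:235,130:430],None,fx=2.5,fy=2.5))
go(.466,-.350,.15,180.3)
E
```

```text
time: 11.53
tcp_pos: [0.4393, -0.055, 0.0176]
tool_rot: [-0.044, 3.14, -0.001]
ft_force: [-0.3, -1.2, -0.6]
gripper_width: 0.0844
gripper_force: 0.0
time: 12.2
tcp_pos: [0.5217, -0.0523, 0.1395]
tool_rot: [-0.043, 3.136, 0.0]
ft_force: [-1.0, 0.1, 0.5]
gripper_width: 0.087
gripper_force: 0.0
(array([439.63, -56.08,   1.54]), {'y+': (np.float64(30.98), np.float64(-0.0), 88), 'y-': (np.float64(-30.98), np.float64(0.0), 88), 'x+': (np.float64(41.28), np.float64(-0.08), 55), 'x-': (np.float64(-41.27), np.float64(0.09), 60)})
turn [-0.   0.1  1.3] shift [  61.4 -296.   -11.8] at [ 0.5192 -0.0524  0.1382] psi -178.4
```

View pics/c7.png

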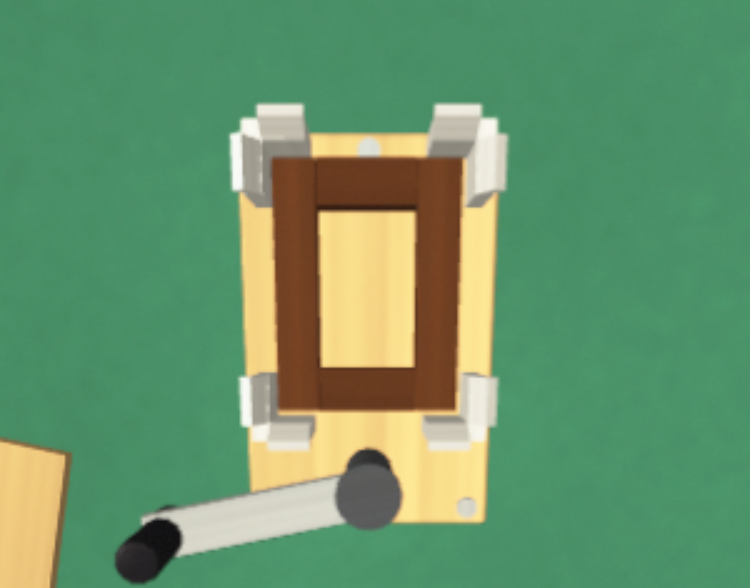

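Frame is seated centred in the pocket, at (439.6, −56.1, 1.5°). On to the spacer.

```bash
python3 -m jog '[0,0,1.3,0,-40,-12,1,0,0,1.3,-5,-80,-12,1,0,0,1.3,-10,-120,-12,1,0,0,1.3,-18,-160,-12,1,0,0,1.3,-18,-200,-12,1,0,0,1.3,-18,-240,-12,1,0,0,1.3,-18,-280,-12,1,0,0,1.3,-18.7,-298,-12,1,0,0,1.3,-18.7,-298,-12,1,0,0,1.3,-18.7,-298,-12,1,0,0,1.3,-18.7,-298,-12,1]'
python3 - <<'E'
from h import *
c,im=shot('w8'); print(part(c,im,.008,dark,(466,-350,0.3),115))
go(.466,-.350,.004,180.3)
E
```

```text
time: 13.17
tcp_pos: [0.5451, -0.348, 0.1494]
tool_rot: [0.011, -3.142, -0.002]
ft_force: [0.8, 0.2, 0.1]
gripper_width: 0.0872
gripper_force: 0.0
(array([ 4.6716e+02, -3.5299e+02,  4.4000e-01]), {'y+': (np.float64(31.97), np.float64(0.17), 78), 'y-': (np.float64(-31.97), np.float64(-0.16), 78), 'x+': (np.float64(41.9), np.float64(0.01), 53), 'x-': (np.float64(-41.9), np.float64(0.0), 57)})
turn [0.  0.  0.2] shift [ 79.6  -2.  145.7] at [ 0.5455 -0.3475  0.1497] psi -179.54
```

```bash
python3 -m jog '[0,0,0,40,-3,0,1,0,0,0,78.3,-4.9,0,1,0,0,0,78.3,-4.9,40,1,0,0,0,78.3,-4.9,80,1,0,0,0,78.3,-4.9,115,1,0,0,0,78.3,-4.9,130,1,0,0,0,78.3,-4.9,140,1,0,0,0,78.3,-4.9,145,1,0,0,0,78.3,-4.9,146,1,0,0,0,78.3,-4.9,146,1]' | head -4
python3 -m jog '[0,0,0,0,0,0,1,0,0,0,0,0,0,0.5,0,0,0,0,0,0,0.5,0,0,0,0,0,0,0.5,0,0,0,0,0,0,0.5,0,0,0,0,0,0,0.5,0,0,0,0,0,0,0.5]' 15
python3 -c "
from h import *
go(.4672,-.353,.003,180.4)"
```

```text
time: 14.05
tcp_pos: [0.4689, -0.3553, 0.0048]
tool_rot: [-0.009, 3.138, -0.002]
ft_force: [-0.8, -0.0, -0.3]
time: 14.63
tcp_pos: [0.468, -0.3555, 0.004]
tool_rot: [-0.008, 3.14, -0.001]
ft_force: [-0.9, 0.4, 2.5]
gripper_width: 0.0634
gripper_force: 15.0
turn [-0.   0.1 -0.1] shift [0.8 2.5 1. ] at [ 0.468  -0.3555  0.004 ] psi -179.72
```

```bash
python3 -m jog '[0,0,0,0,0,-10,0.5,0,0,0,0,0,-40,0.5,0,0,0,0,0,-75,0.5,0,0,0,0,0,-105,0.5,0,0,-0.5,5,38,-105,0.5,0,0,-1.3,10,76,-105,0.5,0,0,-1.3,15,114,-105,0.5,0,0,-1.3,18,152,-105,0.5,0,0,-1.3,22,190,-105,0.5,0,0,-1.3,24,228,-105,0.5,0,0,-1.3,26,266,-105,0.5,0,0,-1.3,26,300,-105,0.5]'
python3 -m jog '[0,0,0,0,0,0,0.5,0,0,0,0,0,0,0.5,0,0,0,0,0,0,0.5]'
python3 -c "
from h import *
go(.4405,-.0555,.030,181.6); shot('w9')
go(.4405,-.0555,.030,181.6)"
```

```text
time: 15.63
tcp_pos: [0.4394, -0.0535, 0.1092]
tool_rot: [-0.045, 3.139, -0.002]
ft_force: [0.7, 0.1, 0.3]
gripper_width: 0.0634
gripper_force: 15.0
time: 15.88
tcp_pos: [0.4404, -0.0561, 0.1089]
tool_rot: [-0.043, 3.139, -0.002]
ft_force: [0.2, -0.5, -0.5]
gripper_width: 0.0638
gripper_force: 15.0
turn [-0.1  0.1 -0. ] shift [-0.   0.8 78.9] at [ 0.4404 -0.0561  0.1089] psi -178.41
turn [-0.1  0.1 -0.1] shift [-0.1  1.4 78.7] at [ 0.4403 -0.0568  0.1087] psi -178.51
```

View pics/w9.png

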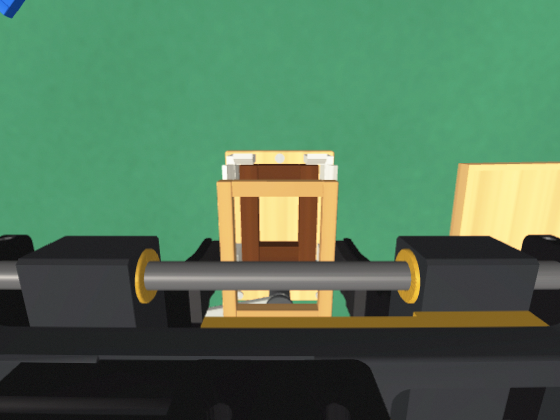

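Spacer held (218–337) is centred over the jig base (225–334) within about 1 mm. Lowering with a +1 mm y correction.

```bash
python3 -m jog '[0,0,0,0,1,20,0.5,0,0,0,0,1,40,0.5,0,0,0,0,1,50,0.5,0,0,0,0,1,57,0.5,0,0,0,0,1,63,0.5,0,0,0,0,1,67,0.5,0,0,0,0,1,71,0.5,0,0,0,0,1,74,0.5,0,0,0,0,1,76,0.5,0,0,0,0,1,77.5,0.5,0,0,0,0,1,78,0.5,0,0,0,0,1,78,0.5]'
python3 -c "
from h import *
go(.4405,-.0555,.030,181.6)"
```

```text
time: 16.93
tcp_pos: [0.4404, -0.0546, 0.0306]
tool_rot: [-0.043, 3.14, -0.001]
ft_force: [0.6, 0.5, -0.7]
gripper_width: 0.0634
gripper_force: 15.0
turn [-0.   0.1 -0. ] shift [-0.1 -0.9  0.6] at [ 0.4404 -0.0546  0.0306] psi -178.41
```

```bash
python3 -m jog '[0,0,0,0,-0.5,0.6,0.5,0,0,0,0,-0.5,0.6,0.5,0,0,0,0,-0.5,0.6,1,0,0,0,0,-0.5,0.6,1,0,0,0,0,-0.5,0.6,1,0,0,0,0,-0.5,0.6,1,0,0,0,0,-0.5,0.6,1]' | sed -n '1,2p;4p'
python3 -m jog '[0,0,0,0,0,-10,1,0,0,0,0,0,-40,1,0,0,0,0,0,-80,1,0,0,0,0,0,-90,1,0,0,0,-40,0,-90,1,0,0,0,-80,0,-110,1,0,0,0,-80,0,-110,1,0,0,0,-80,0,-110,1]' | sed -n '2p;4p'
python3 - <<'E'
from h import *
c,im=shot('w10')
tan=lambda H,S,V:(H>8)&(H<19)&(S>90)&(V>140)
print(part(c,im,.034,wood,(440,-55,1.6),60))
h=cv2.cvtColor(im,cv2.COLOR_BGR2HSV); 
for X in ((.4397+.038,-.0554,.034),(.4397,-.0554+.028,.034),(.4397,-.0554+.02,.026),(.4397,-.0554+.042,.012)):
    u=proj(c,X)[0].round().astype(int); print(u,h[u[1],u[0]])
cv2.imwrite('pics/c10.png',cv2.resize(im[0:235,130:430],None,fx=2.5,fy=2.5))
go(.5365,-.210,.15,169.1)
E
```

```text
time: 17.52
tcp_pos: [0.4404, -0.0552, 0.03]
ft_force: [0.6, 0.0, 0.1]
tcp_pos: [0.5228, -0.0524, 0.1416]
ft_force: [-0.5, -0.5, -1.0]
(array([441.55, -55.96,   1.16]), {'y+': (np.float64(32.57), np.float64(0.25), 23), 'y-': (np.float64(-32.57), np.float64(-0.28), 23), 'x+': (np.float64(46.88), np.float64(2.02), 29), 'x-': (np.float64(-47.09), np.float64(-0.02), 36)})
[276 159] [ 17 138 223]
[310 114] [ 18 137 229]
[300 115] [ 11 175 112]
[323 116] [ 24 109 252]
turn [-0.   0.1 12.5] shift [ -11.8 -157.8   -9.5] at [ 0.5203 -0.0525  0.1404] psi -178.4
```

View pics/c10.png

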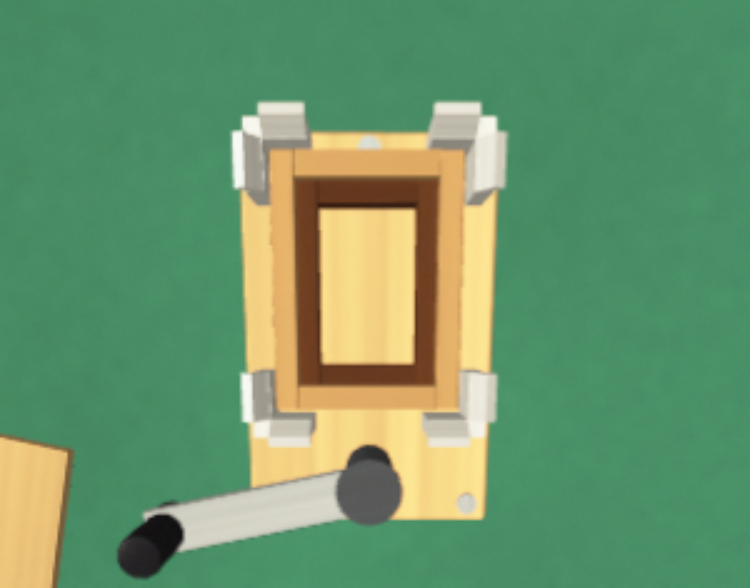

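Spacer is seated square. The back board lies so close to the parked knob that the gripper body (0.073 m up at the grasp) would foul it (top 0.087 m). So I grip the board off-centre first, carry it clear, then regrip. Measuring first.

```bash
python3 -m jog '[0,0,5,-30,-30,-9,1,0,0,12.5,-50,-65,-9,1,0,0,12.5,-70,-100,-9,1,0,0,12.5,-85,-135,-9,1,0,0,12.5,-94.6,-176,-9,1,0,0,12.5,-94.6,-176,-9,1,0,0,12.5,-94.6,-176,-9,1,0,0,12.5,-94.6,-176,-9,1]'|sed -n '2p;4p'
python3 - <<'E'
from h import *
c,im=shot('w11'); r=part(c,im,.007,dark,(536.5,-209.7,-10.9),110); print(r)
h=cv2.cvtColor(im,cv2.COLOR_BGR2HSV)
u=proj(c,(.528,-.124,.087))[0].astype(int);print(u)
m=(h[...,2]<60).astype(np.uint8); m[232:]=0
n,l,st,ce=cv2.connectedComponentsWithStats(m)
for i in range(1,n):
    if 60<st[i,4]<3000: print(st[i],onplane(c,ce[i],.08)*1000)
x,y,th=r[0]; t=np.radians(th)
go((x+30*np.cos(t))/1000,(y+30*np.sin(t))/1000,.003,180+th)
E
```

```text
tcp_pos: [0.6178, -0.2254, 0.1484]
ft_force: [-0.2, 1.0, -0.2]
(array([ 539.26, -211.21,  -10.96]), {'y+': (np.float64(32.03), np.float64(0.03), 79), 'y-': (np.float64(-32.03), np.float64(0.14), 79), 'x+': (np.float64(41.83), np.float64(-0.08), 52), 'x-': (np.float64(-41.83), np.float64(0.29), 56)})
[398  72]
[437   9  29   9  67] [[496.23100238 -82.29280666]]
[379  53  31  28 554] [[ 522.71932891 -124.05515804]]
turn [ 0.  -0.   0.2] shift [ 50.   -2.  145.9] at [ 0.6182 -0.2244  0.1488] psi 169.19
```

```bash
python3 -m jog '[0,0,0,25,-1,30,1,0,0,0,50,-2,60,1,0,0,0,50,-2,95,1,0,0,0,50,-2,120,1,0,0,0,50,-2,135,1,0,0,0,50,-2,143,1,0,0,0,50,-2,145.5,1,0,0,0,50,-2,145.5,1,0,0,0,50,-2,145.5,1]'|sed -n '2p;4p'
python3 -m jog '[0,0,0,0,0,0,0.5,0,0,0,0,0,0,0.5,0,0,0,0,0,0,0.5,0,0,0,0,0,0,0.5,0,0,0,0,0,0,0.5,0,0,0,0,0,0,0.5]' 25 | sed -n '2p;4,6p'
python3 -m jog '[0,0,0,0,0,-4,0.5,0,0,0,0,-15,-4,0.5,0,0,0,0,-32,-4,0.5,0,0,0,0,-49,-4,0.5,0,0,0,0,-66,-4,0.5,0,0,0,0,-80,-4,0.5,0,0,0,0,-90,-4,0.5,0,0,0,0,-90,-2,0.5,0,0,0,0,-90,0,0.5,0,0,0,0,-90,0,0.5]' | sed -n '2p;4,6p'
python3 -m jog '[0,0,0,0,0,0,1,0,0,0,0,0,0,1,0,0,0,0,0,0,1,0,0,0,0,0,0,1,0,0,0,0,0,0,1,0,0,0,0,0,-60,1,0,0,0,-50,0,-100,1,0,0,0,-50,0,-145,1,0,0,0,-50,0,-145,1,0,0,0,-50,0,-145,1]' | sed -n '2p;4,6p'
python3 - <<'E'
from h import *
c,im=shot('w12'); r=part(c,im,.007,dark,(522,-300,-11),110); print(r)
x,y,th=r[0]; go(x/1000,y/1000,.003,180+th)
E
```

```text
tcp_pos: [0.5717, -0.2186, 0.0052]
ft_force: [0.3, -0.0, 0.4]
tcp_pos: [0.5707, -0.2188, 0.0042]
ft_force: [-0.3, -0.3, 3.0]
gripper_width: 0.0629
gripper_force: 25.0
tcp_pos: [0.5535, -0.307, 0.0042]
ft_force: [-1.1, -1.8, 1.5]
gripper_width: 0.0631
gripper_force: 25.0
tcp_pos: [0.6087, -0.317, 0.1571]
ft_force: [0.3, 0.2, 1.0]
gripper_width: 0.087
gripper_force: 0.0
(array([ 521.01, -300.28,  -12.12]), {'y+': (np.float64(32.02), np.float64(0.12), 78), 'y-': (np.float64(-32.02), np.float64(-0.24), 78), 'x+': (np.float64(41.83), np.float64(-0.32), 51), 'x-': (np.float64(-41.83), np.float64(0.14), 55)})
turn [-0.1  0.6  1.2] shift [ 87.9   0.2 149.5] at [ 0.6058 -0.3166  0.1534] psi 169.12
```

```bash
python3 -m jog '[0,0,1.2,40,0,0,1,0,0,1.2,80,0,20,1,0,0,1.2,88,0,60,1,0,0,1.2,88,0,95,1,0,0,1.2,88,0,120,1,0,0,1.2,88,0,135,1,0,0,1.2,88,0,143,1,0,0,1.2,88,0,145.5,1,0,0,1.2,88,0,145.5,1,0,0,1.2,88,0,145.5,1]'|sed -n '2p;4p'
python3 - <<'E'
from h import *
go(.521,-.3003,.003,167.9)
E
```

```text
tcp_pos: [0.5166, -0.3, 0.0039]
ft_force: [-0.2, 0.1, 0.2]
turn [-0.   0.2 -0. ] shift [-4.4  0.6  0.9] at [ 0.5166 -0.3     0.0039] psi 167.89
```

Correct −4 mm along the tool's x (hover reading had not settled), then grip, lift and carry to the jig.

```bash
python3 -m jog '[0,0,0,-4,0.5,0.3,1,0,0,0,-4,0.5,0.3,1,0,0,0,-4,0.5,0.3,0.5,0,0,0,-4,0.5,0.3,0.5,0,0,0,-4,0.5,0.3,0.5,0,0,0,-4,0.5,0.3,0.5,0,0,0,-4,0.5,0.3,0.5,0,0,0,-4,0.5,0.3,0.5]' 25 | sed -n '2p;4,6p'
python3 -c "
from h import *
go(.4397,-.0555,.11,181.6)"
```

```text
tcp_pos: [0.5199, -0.3003, 0.003]
ft_force: [-0.8, 1.7, 0.1]
gripper_width: 0.0634
gripper_force: 25.0
turn [ -0.    0.1 -13.7] shift [ 129.7  222.4 -107.3] at [ 0.5199 -0.3003  0.003 ] psi 167.88
```

```bash
python3 -m jog '[0,0,0,0,0,-10,0.5,0,0,0,0,0,-40,0.5,0,0,0,0,0,-75,0.5,0,0,0,0,0,-108,0.5,0,0,-4,18,31,-108,0.5,0,0,-8,37,62,-108,0.5,0,0,-12,55,93,-108,0.5,0,0,-13.7,74,124,-108,0.5,0,0,-13.7,92,155,-108,0.5,0,0,-13.7,110,186,-108,0.5,0,0,-13.7,125,212,-108,0.5,0,0,-13.7,130.8,222.4,-108,0.5]'| sed -n '2p;4,6p'
python3 -m jog '[0,0,0,0,0,0,0.5,0,0,0,0,0,0,0.5,0,0,0,0,0,0,0.5]'| sed -n '2p;4,6p'
python3 -c "
from h import *
go(.4386,-.0555,.037,181.6); shot('w13')
go(.4386,-.0555,.037,181.6)"
```

```text
tcp_pos: [0.4369, -0.0513, 0.1113]
ft_force: [0.1, 0.5, -1.3]
gripper_width: 0.0632
gripper_force: 25.0
tcp_pos: [0.4393, -0.0569, 0.1108]
ft_force: [0.4, -1.3, -0.7]
gripper_width: 0.0632
gripper_force: 25.0
turn [-0.1  0.1 -0.1] shift [ 0.9  1.5 73.8] at [ 0.4393 -0.0569  0.1108] psi -178.54
turn [-0.1  0.1 -0.2] shift [ 0.8  1.6 73.7] at [ 0.4393 -0.057   0.1107] psi -178.58
```

View pics/w13.png

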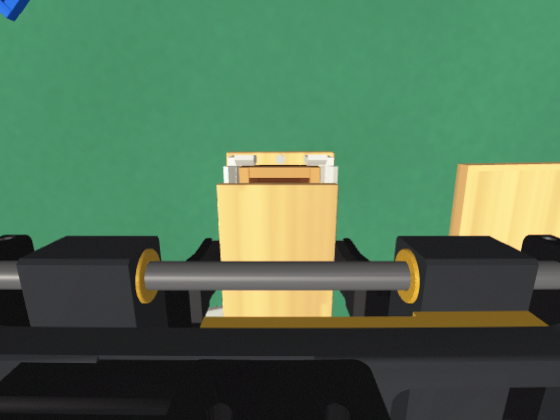

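Board held square (218–337) over the jig (227–334). Lowering with a small correction.

```bash
python3 -m jog '[0,0,-0.1,0.8,1.3,20,0.5,0,0,-0.1,0.8,1.3,38,0.5,0,0,-0.1,0.8,1.3,48,0.5,0,0,-0.1,0.8,1.3,55,0.5,0,0,-0.1,0.8,1.3,60,0.5,0,0,-0.1,0.8,1.3,64,0.5,0,0,-0.1,0.8,1.3,67,0.5,0,0,-0.1,0.8,1.3,70,0.5,0,0,-0.1,0.8,1.3,72,0.5,0,0,-0.1,0.8,1.3,73,0.5,0,0,-0.1,0.8,1.3,73,0.5,0,0,-0.1,0.8,1.3,73,0.5]'| sed -n '2p;4,6p'
python3 -c "
from h import *
go(.4386,-.0555,.037,181.6)"
```

```text
tcp_pos: [0.438, -0.0541, 0.0378]
ft_force: [0.2, 0.4, -1.1]
gripper_width: 0.0635
gripper_force: 25.0
turn [-0.   0.1  0.1] shift [-0.6 -1.4  0.8] at [ 0.438  -0.0541  0.0378] psi -178.31
```

```bash
python3 -m jog '[0,0,0,-0.5,-0.9,0.5,0.5,0,0,0,-0.5,-0.9,0.9,0.5,0,0,0,-0.5,-0.9,0.9,0.5,0,0,0,-0.5,-0.9,0.9,1,0,0,0,-0.5,-0.9,0.9,1,0,0,0,-0.5,-0.9,0.9,1,0,0,0,-0.5,-0.9,0.9,1,0,0,0,-0.5,-0.9,0.9,1]'| sed -n '2p;4,6p'
python3 -m jog '[0,0,0,0,0,-10,1,0,0,0,0,0,-40,1,0,0,0,0,0,-80,1,0,0,0,-40,0,-90,1,0,0,0,-80,0,-110,1,0,0,0,-80,0,-110,1,0,0,0,-80,0,-110,1,0,0,0,-80,0,-110,1,0,0,0,-80,0,-110,1]' | sed -n '2p;4p'
python3 - <<'E'
from h import *
c,im=shot('w14')
bd=lambda H,S,V:(H>15)&(H<28)&(V>120)&(S>60)
print(part(c,im,.041,bd,(440,-55,1.6),62))
h=cv2.cvtColor(im,cv2.COLOR_BGR2HSV)
m=(h[...,2]<60).astype(np.uint8); m[232:]=0
n,l,st,ce=cv2.connectedComponentsWithStats(m)
for i in range(1,n):
    if 60<st[i,4]<3000: print(st[i],onplane(c,ce[i],.08)*1000)
cv2.imwrite('pics/c14.png',cv2.resize(im[0:235,130:430],None,fx=2.5,fy=2.5))
go(.525,-.124,.100,180)
E
```

```text
tcp_pos: [0.4384, -0.0549, 0.0367]
ft_force: [-0.4, -0.5, 0.4]
gripper_width: 0.0848
gripper_force: 0.0
tcp_pos: [0.5162, -0.0525, 0.146]
ft_force: [-0.8, 0.7, -0.1]
(array([438.82, -60.36,   0.55]), {'y+': (np.float64(34.85), np.float64(2.29), 25), 'y-': (np.float64(-36.77), np.float64(1.52), 58), 'x+': (np.float64(45.11), np.float64(1.93), 17), 'x-': (np.float64(-43.72), np.float64(-1.83), 33)})
[272 186  14   8  65] [[489.72509864 -53.0174799 ]]
[180 213  25  19 336] [[ 518.78107253 -119.29353308]]
turn [-0.1 -0.1  1.7] shift [ -6.7 -71.6  46. ] at [ 0.5162 -0.0526  0.1459] psi -178.29
```

View pics/c14.png

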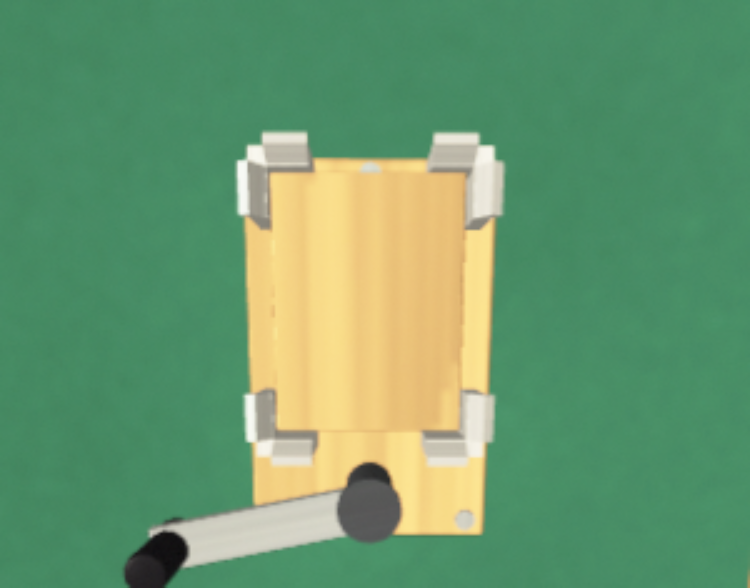

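The board is down inside all four brackets (crop corners (270,172) to (460,431)). Now the clamp knob: by geometry it is at (528, −120).

```bash
python3 -m jog '[0,0,1.7,-5,-35,0,0.5,0,0,1.7,-10,-67.8,0,0.5,0,0,1.7,-10,-67.8,26,0.5,0,0,1.7,-10,-67.8,26,0.5,0,0,1.7,-10,-67.8,26,0.5,0,0,1.7,-10,-67.8,26,0.5]'| sed -n '2p;4,6p'
python3 - <<'E'
from h import *
go(.5283,-.1199,.064,180)
c,im=shot('w15'); print(proj(c,(.5283,-.1199,.087)), proj(c,(.5057,-.0536,.06)))
cv2.imwrite('pics/c15.png',im[100:400,100:460])
import pickle
# knob top from w11/w14 (manual pixels)
E
```

```text
tcp_pos: [0.5298, -0.1187, 0.1212]
ft_force: [-0.5, -1.3, 0.3]
gripper_width: 0.0549
gripper_force: 0.0
turn [0.  0.1 0.1] shift [ 1.5 -1.2 57.2] at [ 0.5298 -0.1187  0.1212] psi -179.9
[[276.5415814  233.19272332]] [[365.51097419 193.13904821]]
```

View pics/c15.png

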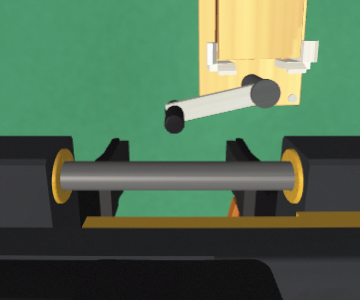

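Knob top shows at crop (174,124), so the knob is near (522.5, −121.5), slightly in from fully parked. Pinching it.

```bash
python3 -m jog '[0,0,0,7.3,-2.8,0,0.5,0,0,0,7.3,-2.8,30,0.5,0,0,0,7.3,-2.8,50,0.5,0,0,0,7.3,-2.8,57,0.5,0,0,0,7.3,-2.8,57,0.5,0,0,0,7.3,-2.8,57,0.5,0,0,0,7.3,-2.8,57,0,0,0,0,7.3,-2.8,57,0,0,0,0,7.3,-2.8,57,0,0,0,0,7.3,-2.8,57,0,0,0,0,7.3,-2.8,57,0,0,0,0,7.3,-2.8,57,0]' 8
python3 -c "
from h import *
go(.5225,-.1215,.064,180)"
```

```text
time: 28.73
tcp_pos: [0.523, -0.121, 0.0642]
tool_rot: [-0.0, 3.14, 0.003]
ft_force: [-1.0, 2.6, 1.5]
gripper_width: 0.0137
gripper_force: 8.0
turn [0.1 0.1 0. ] shift [ 0.5 -0.5  0.2] at [ 0.523  -0.121   0.0642] psi -179.98
```

```bash
python3 -m jog '[0,0,0,6.1,-1.3,0,0,0,0,0,18.3,-2.1,0,0,0,0,0,30.4,-0.8,0,0,0,0,0,42.1,2.6,0,0,0,0,0,53.1,8,0,0,0,0,0,62.9,15.3,0,0,0,0,0,71.3,24,0,0,0,0,0,78.1,34.2,0,0,0,0,0,83.1,45.4,0,0,0,0,0,86,57.2,0,0,0,0,0,86.8,64.5,0,0,0,0,0,86.8,64.5,0,0]'
python3 -m jog '[0,0,0,0,0,0,0,0,0,0,0,0,0,0]'
```

```text
time: 29.73
tcp_pos: [0.4353, -0.0577, 0.064]
tool_rot: [-0.002, 3.141, -0.003]
ft_force: [-2.9, 0.4, 8.0]
gripper_width: 0.0134
gripper_force: 8.0
time: 29.9
tcp_pos: [0.4354, -0.0585, 0.064]
tool_rot: [-0.0, -3.141, 0.002]
ft_force: [-2.7, 0.7, 9.7]
gripper_width: 0.0136
gripper_force: 8.0
```

Knob led to about 1.83 rad. Releasing, rising, and looking at the bars.

```bash
python3 -m jog '[0,0,0,0,0,0,0.4,0,0,0,0,0,0,0.4,0,0,0,0,0,0,0.4,0,0,0,0,0,-10,0.4,0,0,0,0,0,-40,0.4,0,0,0,0,0,-80,0.4,0,0,0,0,0,-120,0.4,0,0,0,0,0,-120,0.4]'|sed -n '2p;4p'
python3 -m jog '[0,0,0,-40,5,-10,0.5,0,0,0,-75,10,-30,0.5,0,0,0,-110,15,-45,0.5,0,0,0,-145,20,-60,0.5,0,0,0,-180,25,-75,0.5,0,0,0,-215,30,-90,0.5,0,0,0,-250,35,-105,0.5,0,0,0,-285,38,-115,0.5,0,0,0,-285,38,-115,0.5,0,0,0,-285,38,-115,0.5,0,0,0,-285,38,-115,0.5]'|sed -n '2p;4p'
cat >> h.py <<'E'
def bars(c,im,rmax=232):
    h=cv2.cvtColor(im,cv2.COLOR_BGR2HSV).astype(int); m=((h[...,0]<14)&(h[...,1]>130)&(h[...,2]>60)).astype(np.uint8); m[rmax:]=0
    m=cv2.morphologyEx(m,cv2.MORPH_CLOSE,np.ones((5,5)))
    cs,_=cv2.findContours(m,cv2.RETR_EXTERNAL,cv2.CHAIN_APPROX_NONE)
    for q in cs:
        if cv2.contourArea(q)<150: continue
        W=onplane(c,q[:,0],.016)*1000
        (x,y),(w,hh),a=cv2.minAreaRect(W.astype(np.float32))
        if w<hh: w,hh,a=hh,w,a+90
        print('bar',q[:,0].mean(0).round(),np.round([x,y,w,hh,(a+90)%180-90],1))
E
python3 - <<'E'
from h import *
print(state()[1:2]); c,im=shot('w16'); bars(c,im)
E
```

```text
tcp_pos: [0.4408, -0.0578, 0.1907]
ft_force: [1.3, 0.1, 0.7]
tcp_pos: [0.72, -0.0202, 0.2986]
ft_force: [-0.7, -0.0, -0.2]
(array([ 0.72002551, -0.02016497,  0.2986337 ]),)
bar [115. 137.] [ 658.2 -254.1   62.4   17.1   12.6]
bar [443. 136.] [658.7 216.7  98.9  20.7  17.2]
```

View pics/w16.png

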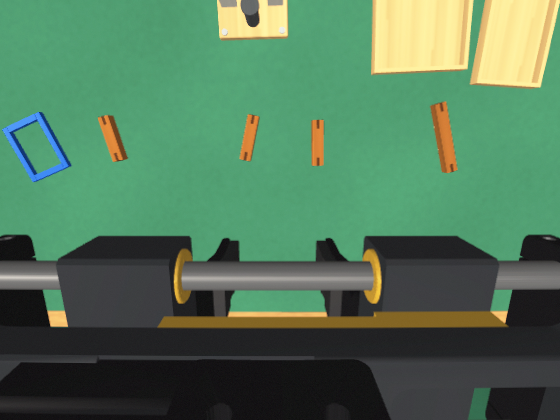

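Wrist view: bars at (111,137), (249,137), (317,142) and (444,137); the clamp now lies over the jig at (250,15). I count 15 pictures viewed, one over the limit of 14, so I'll work from numbers from here on.

```bash
python3 - <<'E'
from h import *
c=cal('wrist'); im=cv2.imread('pics/w16.png')
for uv,r in (((111,137),28),((249,137),28),((317,142),28),((444,137),40)):
    print(uv,rect(c,im,uv,r,.016,dark))
go(.6585,-.256,.12,192.5)
E
```

```text
(111, 137) [ 657.9 -257.2   66.    24.9   12.6]
(249, 137) [657.9 -61.9  65.7  18.7 -12.5]
(317, 142) [665.   36.   65.8  18.4   1.6]
(444, 137) [658.  216.2 102.3  25.1  17.1]
turn [ -0.1  -0.  -12.5] shift [  61.2 -235.3  179.1] at [ 0.7197 -0.0205  0.2988] psi -179.99
```

```bash
python3 -m jog '[0,0,-6,10,40,0,0.5,0,0,-12,20,78,10,0.5,0,0,-17.1,30,115,30,0.5,0,0,-17.1,40,150,60,0.5,0,0,-17.1,50,185,90,0.5,0,0,-17.1,60,215,120,0.5,0,0,-17.1,62,240,150,0.5,0,0,-17.1,62,240,190,0.5,0,0,-17.1,62,240,200,0.5,0,0,-17.1,62,240,200,0.5,0,0,-17.1,62,240,200,0.5,0,0,-17.1,62,240,200,0.5]'|sed -n '2p;4,5p'
python3 - <<'E'
from h import *
go(.658,.2195,.006,197.1)
E
```

```text
tcp_pos: [0.6602, 0.219, 0.1011]
ft_force: [0.3, 0.4, 0.6]
gripper_width: 0.0435
turn [-0.1  0.2 -0.1] shift [ 2.4  1.2 95.1] at [0.6602 0.219  0.1011] psi -162.99
```

```bash
python3 -m jog '[0,0,0,2.4,1,40,0.5,0,0,0,2.4,1,70,0.5,0,0,0,2.4,1,85,0.5,0,0,0,2.4,1,93,0.5,0,0,0,2.4,1,95,0.5,0,0,0,2.4,1,95,0.5,0,0,0,2.4,1,95,0,0,0,0,2.4,1,95,0,0,0,0,2.4,1,95,0,0,0,0,2.4,1,95,0,0,0,0,2.4,1,95,0,0,0,0,2.4,1,95,0]' 25 |sed -n '2p;4,6p'
python3 -m jog '[0,0,0,0,0,-10,0,0,0,0,0,0,-40,0,0,0,0,0,0,-80,0,0,0,0,0,0,-90,0,0,0,7,0,0,-90,0,0,0,14,0,0,-90,0,0,0,21,0,0,-90,0,0,0,28,0,0,-90,0,0,0,35,0,0,-90,0,0,0,42,0,0,-90,0,0,0,49,0,0,-90,0,0,0,52,0,0,-90,0]' |sed -n '2p;4,6p'
python3 -m jog '[0,0,7,0,0,0,0,0,0,14,0,0,0,0,0,0,21,0,0,0,0,0,0,28,0,0,0,0,0,0,35,0,0,0,0,0,0,42,0,0,0,0,0,0,49,0,0,0,0,0,0,52.4,0,0,0,0,0,0,52.4,0,0,0,0,0,0,52.4,0,0,0,0]' |sed -n '2p;4,6p'
python3 - <<'E'
from h import *
go(.4785,.170,.060,92.65)
E
```

```text
tcp_pos: [0.657, 0.2199, 0.0043]
ft_force: [-0.1, 0.2, 1.5]
gripper_width: 0.0158
gripper_force: 25.0
tcp_pos: [0.6566, 0.2202, 0.0946]
ft_force: [-0.3, -0.3, -0.0]
gripper_width: 0.0155
gripper_force: 25.0
tcp_pos: [0.6566, 0.2203, 0.0944]
ft_force: [-0.3, 0.1, -0.5]
gripper_width: 0.0157
gripper_force: 25.0
turn [0.1 0.  0.2] shift [ -41.4 -180.4   34.1] at [0.6566 0.2203 0.0944] psi 92.81
```

```bash
python3 -m jog '[0,0,0,-9,-40,0,0,0,0,0,-18,-78,0,0,0,0,0,-27,-116,0,0,0,0,0,-36,-154,0,0,0,0,0,-41.4,-180.4,0,0,0,0,0,-41.4,-180.4,20,0,0,0,0,-41.4,-180.4,34,0,0,0,0,-41.4,-180.4,34,0,0,0,0,-41.4,-180.4,34,0]'|sed -n '2p;4,6p'
python3 - <<'E'
from h import *
go(.4785,.170,.0085,92.65)
E
```

```text
tcp_pos: [0.4783, 0.1701, 0.0596]
ft_force: [0.2, 0.1, -0.8]
gripper_width: 0.0157
gripper_force: 25.0
turn [0.  0.  0.1] shift [-0.1  0.2 51.1] at [0.4783 0.1701 0.0596] psi 92.75
```

```bash
python3 -m jog '[0,0,0,0,0,20,0,0,0,0,0,0,36,0,0,0,0,0,0,44,0,0,0,0,0,0,49,0,0,0,0,0,0,50.5,0,0,0,0,0,0,50.5,0,0,0,0,0,0,50.5,0.45,0,0,0,0,0,50.5,0.45,0,0,0,0,0,50.5,0.45,0,0,0,0,0,50.5,0.45,0,0,0,0,0,30,0.45,0,0,0,0,0,-30,0.45]'|sed -n '2p;4,6p'
python3 -m jog '[0,0,-7,0,0,-40,0.5,0,0,-14,0,0,-80,0.5,0,0,-21,0,0,-80,0.5,0,0,-28,0,0,-80,0.5,0,0,-35,0,0,-80,0.5,0,0,-42,0,0,-80,0.5,0,0,-49,0,0,-80,0.5,0,0,-56,0,0,-80,0.5,0,0,-63,0,0,-80,0.5,0,0,-70,0,0,-80,0.5,0,0,-77,0,0,-80,0.5,0,0,-84,0,0,-80,0.5]'|sed -n '2p;4,6p'
python3 -m jog '[0,0,-5,0,0,0,0.5,0,0,-5,0,0,0,0.5,0,0,-5,0,0,0,0.5]'|sed -n '2p;4,6p'
python3 - <<'E'
from h import *
c,im=shot('w17'); 
x,y=proj(c,(.4785,.17,.02))[0]; print(x,y,rect(c,im,(x,min(y,230)),80,.02,lambda H,S,V:(H<14)&(S>130)&(V>50)))
go(.745,.04,.16,181.6)
E
```

```text
tcp_pos: [0.4752, 0.1685, 0.0685]
ft_force: [0.5, -0.7, -0.2]
gripper_width: 0.0379
gripper_force: 0.0
tcp_pos: [0.4783, 0.1699, 0.1515]
ft_force: [0.9, 0.6, 0.1]
gripper_width: 0.0439
gripper_force: 0.0
tcp_pos: [0.4783, 0.1699, 0.1514]
ft_force: [0.3, -0.6, 0.1]
gripper_width: 0.0437
gripper_force: 0.0
278.0975788138773 203.74846386141775 [477.1 210.9  13.6  12.3 -61. ]
turn [-0.   0.1 -0.1] shift [-263.1 -137.    -8.1] at [0.4783 0.1699 0.1514] psi -178.46
```

```bash
python3 -m jog '[0,0,0,-33,-25,0,0.5,0,0,0,-65,-49,0,0.5,0,0,0,-97,-73,0,0.5,0,0,0,-130,-98,0,0.5,0,0,0,-160,-121,0,0.5,0,0,0,-183,-138.4,10,0.5,0,0,0,-183,-138.4,50,0.5,0,0,0,-183,-138.4,50,0.5,0,0,0,-183,-138.4,50,0.5,0,0,0,-183,-138.4,50,0.5]'|sed -n '2p;4,5p'
python3 - <<'E'
from h import *
c,im=shot('s1','scene')
P={'b1':(175,248),'b2':(235,269),'b3':(265,283),'long':(329,302)}
for k,(x,y) in P.items():
    try: print(k,rect(c,im,(x,y),24,.012,lambda H,S,V:(H<18)&(S>100)&(V>40)))
    except Exception as e: print(k,'none')
x,y=proj(c,(.4785,.17,.012))[0]; print(rect(c,im,(x,y),45,.018,lambda H,S,V:(H<14)&(S>120)&(V>40)))
go(.665,.0365,.006,181.6)
E
```

```text
tcp_pos: [0.6653, 0.0386, 0.1028]
ft_force: [0.7, 0.9, 0.8]
gripper_width: 0.044
b1 [ 659.2 -260.    65.5   15.6   14.5]
b2 [657.8 -62.5  64.3  16.2 -12.1]
b3 [664.6  35.2  65.2  14.2   2.9]
long noneTraceback (most recent call last):
  File "<stdin>", line 7, in <module>
  File "h.py", line 35, in rect
    q=max(cs,key=cv2.contourArea)[:,0,:]
      ~~~^^^^^^^^^^^^^^^^^^^^^^^^
ValueError: max() iterable argument is empty
```

```bash
python3 -m jog '[0,0,0,0,-2,40,0.5,0,0,0,0,-2,70,0.5,0,0,0,0,-2,85,0.5,0,0,0,0,-2,94,0.5,0,0,0,0,-2,97,0.5,0,0,0,0,-2,97,0.5,0,0,0,0,-2,97,0,0,0,0,0,-2,97,0,0,0,0,0,-2,97,0,0,0,0,0,-2,97,0,0,0,0,0,-2,97,0,0,0,0,0,-2,97,0]' 25 |sed -n '2p;4,6p'
python3 -m jog '[0,0,0,0,0,-10,0,0,0,0,0,0,-40,0,0,0,0,0,0,-80,0,0,0,0,0,0,-90,0,0,0,7,0,0,-90,0,0,0,14,0,0,-90,0,0,0,21,0,0,-90,0,0,0,28,0,0,-90,0,0,0,35,0,0,-90,0,0,0,42,0,0,-90,0,0,0,49,0,0,-90,0,0,0,49,0,0,-90,0]' |sed -n '2p;4,6p'
python3 -m jog '[0,0,7,0,0,0,0,0,0,14,0,0,0,0,0,0,21,0,0,0,0,0,0,28,0,0,0,0,0,0,35,0,0,0,0,0,0,42,0,0,0,0,0,0,45.5,0,0,0,0,0,0,45.5,0,0,0,0,0,0,45.5,0,0,0,0]' |sed -n '2p;4,6p'
python3 - <<'E'
from h import *
go(.446,.3045,.060,87.1)
c,im=shot('s2','scene')
h=cv2.cvtColor(im,cv2.COLOR_BGR2HSV)
print([h[tuple(proj(c,(.4785,.17+d,.02))[0].round().astype(int)[::-1])].tolist() for d in(-.04,-.02,0,.02,.04)])
E
```

```text
tcp_pos: [0.6659, 0.035, 0.0052]
ft_force: [-0.8, -1.4, 2.2]
gripper_width: 0.0157
gripper_force: 25.0
tcp_pos: [0.6655, 0.0354, 0.0954]
ft_force: [-0.2, -0.2, -1.1]
gripper_width: 0.0161
gripper_force: 25.0
tcp_pos: [0.6654, 0.0354, 0.0949]
ft_force: [-0.4, 0.3, -0.5]
gripper_width: 0.0153
gripper_force: 25.0
turn [0.1 0.  0.3] shift [ 259.  -231.4   34.4] at [0.6654 0.0354 0.0949] psi 87.43
[[15, 135, 127], [15, 136, 139], [14, 137, 140], [14, 137, 140], [15, 132, 129]]
```

```bash
python3 -m jog '[0,0,0,28,-25,0,0,0,0,0,56,-50,0,0,0,0,0,84,-75,0,0,0,0,0,112,-100,0,0,0,0,0,140,-125,0,0,0,0,0,168,-150,0,0,0,0,0,196,-175,0,0,0,0,0,224,-200,0,0,0,0,0,246,-220,10,0,0,0,0,259,-231.4,25,0,0,0,0,259,-231.4,34,0,0,0,0,259,-231.4,34,0]'|sed -n '2p;4,6p'
python3 -m jog '[0,0,0,0,0,0,0,0,0,0,0,0,0,0,0,0,0,0,0,0,0]'|sed -n '2p;4,6p'
python3 - <<'E'
from h import *
go(.446,.3045,.0095,87.1)
E
```

```text
tcp_pos: [0.4454, 0.305, 0.0586]
ft_force: [0.5, -0.6, -0.8]
gripper_width: 0.0156
gripper_force: 25.0
tcp_pos: [0.4487, 0.3041, 0.0608]
ft_force: [0.7, 0.0, -0.7]
gripper_width: 0.0153
gripper_force: 25.0
turn [ 0.2  0.  -0. ] shift [ 0.2 -2.8 51.3] at [0.4487 0.3041 0.0608] psi 87.06
```

```bash
python3 -m jog '[0,0,0,0,-2.5,20,0,0,0,0,0,-2.5,36,0,0,0,0,0,-2.5,44,0,0,0,0,0,-2.5,49,0,0,0,0,0,-2.5,51,0,0,0,0,0,-2.5,51,0,0,0,0,0,-2.5,51,0.35,0,0,0,0,-2.5,51,0.35,0,0,0,0,-2.5,51,0.35,0,0,0,0,-2.5,51,0.35,0,0,0,0,-2.5,30,0.35,0,0,0,0,-2.5,-30,0.35]'|sed -n '2p;4,6p'
python3 -m jog '[0,0,-7,0,0,-35,0.5,0,0,-14,0,0,-35,0.5,0,0,-21,0,0,-35,0.5,0,0,-28,0,0,-35,0.5,0,0,-35,0,0,-35,0.5,0,0,-42,0,0,-35,0.5,0,0,-49,0,0,-35,0.5,0,0,-56,0,0,-35,0.5,0,0,-63,0,0,-35,0.5,0,0,-70,0,0,-35,0.5,0,0,-77,0,0,-35,0.5,0,0,-80.5,0,0,-35,0.5]'|sed -n '2p;4,6p'
python3 - <<'E'
from h import *
go(.6578,-.0625,.10,167.5)
c,im=shot('s3','scene')
for k,(x,y) in {'b1':(175,248),'b2':(235,269)}.items():
    print(k,rect(c,im,(x,y),26,.012,lambda H,S,V:(H<18)&(S>100)&(V>40)))
x,y=proj(c,(.446,.3045,.02))[0]; print(rect(c,im,(x,y),20,.02,lambda H,S,V:(H<17)&(S>110)&(V<190)))
E
```

```text
tcp_pos: [0.4417, 0.3029, 0.0686]
ft_force: [0.4, 0.1, -0.4]
gripper_width: 0.0303
gripper_force: 0.0
tcp_pos: [0.4446, 0.3052, 0.1069]
ft_force: [1.0, -0.1, -0.2]
gripper_width: 0.0435
gripper_force: 0.0
turn [-0.   0.1  0.5] shift [-285.1 -315.1    7.4] at [0.4446 0.3052 0.1069] psi 167.97
b1 [ 659.4 -259.9   66.    15.6   14.5]
b2 [657.8 -62.5  64.3  16.2 -12.1]
[445.8 304.8  60.2  15.5  88.7]
```

```bash
python3 -m jog '[0,0,0,-24,-26,0,0.5,0,0,0,-48,-53,0,0.5,0,0,0,-72,-80,0,0.5,0,0,0,-97,-107,0,0.5,0,0,0,-122,-135,0,0.5,0,0,0,-147,-163,0,0.5,0,0,0,-172,-190,0,0.5,0,0,0,-197,-218,0,0.5,0,0,0,-222,-246,0,0.5,0,0,0,-247,-273,0,0.5,0,0,0,-270,-299,0,0.5,0,0,0.5,-285.1,-315.1,0,0.5]'|sed -n '2p;4,6p'
python3 -m jog '[0,0,0,0,0,0,0.5,0,0,0,0,0,0,0.5,0,0,0,0,0,0,0.5]'|sed -n '2p'
python3 - <<'E'
from h import *
go(.6578,-.0625,.005,167.5)
E
```

```text
tcp_pos: [0.6572, -0.0687, 0.1072]
ft_force: [0.7, -1.0, 0.1]
gripper_width: 0.0434
gripper_force: 0.0
tcp_pos: [0.6554, -0.062, 0.1073]
turn [ 0.   0.  -0.3] shift [ -2.4   0.  102.3] at [ 0.6554 -0.062   0.1073] psi 167.21
```

Grip, lift 90 mm, turn to 87° (about +80.5° of turn), then move to slot 2.

```bash
python3 -m jog '[0,0,0,-2,0,40,0.5,0,0,0,-2,0,75,0.5,0,0,0,-2,0,90,0.5,0,0,0,-2,0,99,0.5,0,0,0,-2,0,102,0.5,0,0,0,-2,0,102,0.5,0,0,0,-2,0,102,0,0,0,0,-2,0,102,0,0,0,0,-2,0,102,0,0,0,0,-2,0,102,0,0,0,0,-2,0,102,0,0,0,0,-2,0,102,0]' 25 |sed -n '2p;4,6p'
python3 -m jog '[0,0,0,0,0,-10,0,0,0,0,0,0,-40,0,0,0,0,0,0,-80,0,0,0,0,0,0,-90,0,0,0,7,0,0,-90,0,0,0,14,0,0,-90,0,0,0,21,0,0,-90,0,0,0,28,0,0,-90,0,0,0,35,0,0,-90,0,0,0,42,0,0,-90,0,0,0,49,0,0,-90,0,0,0,49,0,0,-90,0]' |sed -n '2p;4,6p'
python3 -m jog '[0,0,7,0,0,0,0,0,0,14,0,0,0,0,0,0,21,0,0,0,0,0,0,28,0,0,0,0,0,0,31.1,0,0,0,0,0,0,31.1,0,0,0,0,0,0,31.1,0,0,0,0]' |sed -n '2p;4,6p'
python3 - <<'E'
from h import *
go(.496,.302,.060,87.1)
E
```

```text
tcp_pos: [0.6583, -0.064, 0.006]
ft_force: [-0.9, 0.5, 2.4]
gripper_width: 0.0157
gripper_force: 25.0
tcp_pos: [0.658, -0.0636, 0.0961]
ft_force: [-0.6, -0.1, -0.2]
gripper_width: 0.0158
gripper_force: 25.0
tcp_pos: [0.6579, -0.0636, 0.0956]
ft_force: [1.2, 0.6, -0.6]
gripper_width: 0.0158
gripper_force: 25.0
turn [0.1 0.  0.2] shift [ 357.6 -178.9   35.1] at [ 0.6579 -0.0636  0.0956] psi 87.31
```

```bash
python3 -m jog '[0,0,0,34,-17,0,0,0,0,0,68,-34,0,0,0,0,0,102,-51,0,0,0,0,0,136,-68,0,0,0,0,0,170,-85,0,0,0,0,0,204,-102,0,0,0,0,0,238,-119,0,0,0,0,0,272,-136,0,0,0,0,0,306,-153,0,0,0,0,0,336,-168,0,0,0,0,0,357.6,-178.9,0,0,0,0,0,357.6,-178.9,0,0]'|sed -n '2p;4,6p'
python3 -m jog '[0,0,0,0,0,20,0,0,0,0,0,0,35,0,0,0,0,0,0,35,0,0,0,0,0,0,35,0]'|sed -n '2p;4,6p'
python3 - <<'E'
from h import *
go(.496,.302,.0100,87.1)
E
```

```text
tcp_pos: [0.4937, 0.3096, 0.0955]
ft_force: [-0.6, 0.1, -0.5]
gripper_width: 0.0156
gripper_force: 25.0
tcp_pos: [0.4972, 0.3017, 0.0595]
ft_force: [0.2, 0.2, 0.6]
gripper_width: 0.0158
gripper_force: 25.0
turn [0.  0.1 0. ] shift [ 0.4 -1.3 49.5] at [0.4972 0.3017 0.0595] psi 87.14
```

```bash
python3 -m jog '[0,0,0,0,-1,20,0,0,0,0,0,-1,34,0,0,0,0,0,-1,43,0,0,0,0,0,-1,48,0,0,0,0,0,-1,49.5,0,0,0,0,0,-1,49.5,0,0,0,0,0,-1,49.5,0.35,0,0,0,0,-1,49.5,0.35,0,0,0,0,-1,49.5,0.35,0,0,0,0,-1,49.5,0.35,0,0,0,0,-1,30,0.35,0,0,0,0,-1,-30,0.35]'|sed -n '2p;4,6p'
python3 -m jog '[0,0,7,0,0,-35,0.5,0,0,14,0,0,-35,0.5,0,0,21,0,0,-35,0.5,0,0,28,0,0,-35,0.5,0,0,35,0,0,-35,0.5,0,0,42,0,0,-35,0.5,0,0,49,0,0,-35,0.5,0,0,56,0,0,-35,0.5,0,0,63,0,0,-35,0.5,0,0,70,0,0,-35,0.5,0,0,74,0,0,-35,0.5,0,0,74,0,0,-35,0.5]'|sed -n '2p;4,6p'
python3 - <<'E'
from h import *
go(.6585,-.2597,.10,13)
c,im=shot('s4','scene')
for k,(x,y) in {'b1':(175,248)}.items():
    print(k,rect(c,im,(x,y),26,.012,lambda H,S,V:(H<18)&(S>100)&(V>40)))
for X in ((.446,.3045,.02),(.496,.302,.02)):
    x,y=proj(c,X)[0]; print(rect(c,im,(x,y),20,.02,lambda H,S,V:(H<17)&(S>110)&(V<190)))
E
```

```text
tcp_pos: [0.4932, 0.3, 0.0679]
ft_force: [0.5, 0.8, -0.2]
gripper_width: 0.0301
gripper_force: 0.0
tcp_pos: [0.4962, 0.3026, 0.1068]
ft_force: [-0.6, -0.4, -0.3]
gripper_width: 0.0437
gripper_force: 0.0
turn [ 0.1 -0.1  0. ] shift [ 31.2 584.4   7.5] at [0.4962 0.3026 0.1068] psi 13.04
b1 [ 659.2 -260.    65.5   15.6   14.5]
[500.2 302.5  61.5  22.6  86.3]
[500.1 303.   62.3  22.6  87.3]
```

```bash
python3 -m jog '[0,0,0,2,38,-10,0.5,0,0,0,4,77,-10,0.5,0,0,0,6,116,-10,0.5,0,0,0,8,155,-10,0.5,0,0,0,10,194,-10,0.5,0,0,0,12,233,-10,0.5,0,0,0,14,272,-10,0.5,0,0,0,16,311,-10,0.5,0,0,0,18,350,-10,0.5,0,0,0,20,389,-10,0.5,0,0,0,22,428,-10,0.5,0,0,0,22,444,-10,0.5]'|sed -n '2p'
python3 -m jog '[0,0,0,3,38,5,0.5,0,0,0,6,76,10,0.5,0,0,0,9,110,17,0.5,0,0,0,9.2,130,17,0.5,0,0,0,9.2,140.4,17,0.5,0,0,0,9.2,140.4,17,0.5,0,0,0,9.2,140.4,17,0.5,0,0,0,9.2,140.4,17,0.5]'|sed -n '2p'
python3 - <<'E'
from h import *
go(.6588,-.2600,.005,13.3)
E
```

```text
tcp_pos: [0.6189, -0.1326, 0.1174]
tcp_pos: [0.6593, -0.2568, 0.1003]
turn [-0.1 -0.1 -0. ] shift [-1.4  3.1 95.3] at [ 0.6593 -0.2568  0.1003] psi 13.27
```

```bash
python3 -m jog '[0,0,0,-1,2.5,40,0.5,0,0,0,-1,2.5,70,0.5,0,0,0,-1,2.5,85,0.5,0,0,0,-1,2.5,93,0.5,0,0,0,-1,2.5,95,0.5,0,0,0,-1,2.5,95,0.5,0,0,0,-1,2.5,95,0,0,0,0,-1,2.5,95,0,0,0,0,-1,2.5,95,0,0,0,0,-1,2.5,95,0,0,0,0,-1,2.5,95,0,0,0,0,-1,2.5,95,0]' 25 |sed -n '2p;4,6p'
python3 -m jog '[0,0,0,0,0,-10,0,0,0,0,0,0,-40,0,0,0,0,0,0,-80,0,0,0,0,0,0,-100,0,0,0,-7,0,0,-100,0,0,0,-14,0,0,-100,0,0,0,-21,0,0,-100,0,0,0,-28,0,0,-100,0,0,0,-35,0,0,-100,0,0,0,-42,0,0,-100,0,0,0,-49,0,0,-100,0,0,0,-49,0,0,-100,0]' |sed -n '2p;4,6p'
python3 -m jog '[0,0,-7,0,0,0,0,0,0,-14,0,0,0,0,0,0,-21,0,0,0,0,0,0,-25,0,0,0,0,0,0,-25,0,0,0,0,0,0,-25,0,0,0,0]' |sed -n '2p;4,6p'
python3 - <<'E'
from h import *
go(.546,.2995,.060,87.1)
E
```

```text
tcp_pos: [0.6591, -0.2625, 0.0058]
ft_force: [-0.6, -0.2, 2.7]
gripper_width: 0.0154
gripper_force: 25.0
tcp_pos: [0.6585, -0.2628, 0.1058]
ft_force: [-0.2, 0.5, 0.6]
gripper_width: 0.0157
gripper_force: 25.0
tcp_pos: [0.6586, -0.2626, 0.1055]
ft_force: [0.5, 0.5, -0.4]
gripper_width: 0.016
gripper_force: 25.0
turn [ 0.1  0.  -0.3] shift [ 555.1 -143.5   44.8] at [ 0.6586 -0.2626  0.1055] psi 86.84
```

```bash
python3 -m jog '[0,0,0,37,-9,0,0,0,0,0,74,-18,0,0,0,0,0,111,-27,0,0,0,0,0,148,-36,0,0,0,0,0,185,-46,0,0,0,0,0,222,-56,0,0,0,0,0,259,-66,0,0,0,0,0,296,-76,0,0,0,0,0,333,-86,0,0,0,0,0,370,-96,0,0,0,0,0,404,-105,0,0,0,0,0,415,-108,0,0]'|sed -n '2p;4,6p'
python3 -m jog '[0,0,0,37,-9,0,0,0,0,0,74,-18,0,0,0,0,0,111,-27,0,0,0,0,0,130,-33,0,0,0,0,0,140,-35.5,0,0,0,0,0,140,-35.5,20,0,0,0,0,140,-35.5,44,0,0,0,0,140,-35.5,44,0,0,0,0,140,-35.5,44,0,0,0,0,140,-35.5,44,0]'|sed -n '2p;4,6p'
python3 - <<'E'
from h import *
go(.546,.2995,.0100,87.1)
E
```

```text
tcp_pos: [0.5699, 0.1652, 0.1055]
ft_force: [0.2, 1.4, 0.5]
gripper_width: 0.0155
gripper_force: 25.0
tcp_pos: [0.5447, 0.2984, 0.0615]
ft_force: [-0.0, -0.1, 1.1]
gripper_width: 0.0158
gripper_force: 25.0
turn [ 0.2  0.  -0.2] shift [ 1.2  1.1 51.5] at [0.5447 0.2984 0.0615] psi 86.94
```

```bash
python3 -m jog '[0,0,0,1,1,20,0,0,0,0,1,1,35,0,0,0,0,1,1,44,0,0,0,0,1,1,49,0,0,0,0,1,1,51,0,0,0,0,1,1,51,0,0,0,0,1,1,51,0.35,0,0,0,1,1,51,0.35,0,0,0,1,1,51,0.35,0,0,0,1,1,51,0.35,0,0,0,1,1,30,0.35,0,0,0,1,1,-10,0.35]'|sed -n '2p;4,6p'
python3 -m jog '[0,0,0,0,0,-40,0.35,0,0,0,-20,-10,-80,0.35,0,0,0,-50,-20,-110,0.35,0,0,0,-80,-30,-140,0.35,0,0,0,-110,-40,-170,0.35,0,0,0,-140,-50,-200,0.35,0,0,0,-150,-56,-230,0.35,0,0,0,-150,-56,-230,0.35,0,0,0,-150,-56,-230,0.35,0,0,0,-150,-56,-230,0.35]'|sed -n '2p'
python3 - <<'E'
from h import *
print(state()[1]); c,im=shot('w20'); im=im.copy(); 
h=cv2.cvtColor(im,cv2.COLOR_BGR2HSV)
br=lambda H,S,V:(H<14)&(S>125)&(V>50)
for k,X,r in (('L',(.4785,.17,.02),55),('S1',(.446,.3045,.02),28),('S2',(.496,.302,.02),20),('S3',(.546,.2995,.02),28)):
    u=proj(c,X)[0]; ui=u.round().astype(int); print(k,u.round(),h[ui[1],ui[0]],end=' ')
    try: print(rect(c,im,u,r,.02,br))
    except Exception: print('no')
print('trays',rect(c,im,proj(c,(.4785,.17,.016))[0],78,.016,lambda H,S,V:(H<30)&(S>40)&(V>60)),rect(c,im,proj(c,(.496,.302,.016))[0],66,.016,lambda H,S,V:(H<30)&(S>40)&(V>60)))
E
```

```text
tcp_pos: [0.5415, 0.298, 0.0669]
ft_force: [1.1, -0.6, 0.4]
gripper_width: 0.0303
gripper_force: 0.0
tcp_pos: [0.4804, 0.1535, 0.3007]
[0.48042492 0.15346313 0.30069675]
L [274. 170.] [ 14 192 209] [476.8 210.4  14.8   8.6 -86.8]
S1 [245.  71.] [ 14 191 216] [445.4 280.1  12.    6.2 -85.7]
S2 [282.  71.] [ 14 192 215] [497.3 283.2  12.8   6.8  87.3]
S3 [319.  71.] [ 14 190 217] [544.7 272.5  11.6   6.8  88.8]
trays [479.7 169.  177.4 124.9   2.7] [496.4 301.3 176.2  89.9  -2.8]
```

```bash
python3 - <<'E'
from h import *
c=cal('wrist'); im=cv2.imread('pics/w20.png')
br=lambda H,S,V:(H<18)&(S>160)&(V>50)
for k,X,r in (('L',(.4785,.17,.02),50),('S1',(.446,.3045,.02),32),('S2',(.496,.302,.02),32),('S3',(.546,.2995,.02),32)):
    m=proj(c,X)[0]; r2=rect(c,im,m,r if k=='L' else 27,.02,br); print(k,r2)
for n in('scene','side'):
    cc,i2=shot(n+'9',n); h=cv2.cvtColor(i2,cv2.COLOR_BGR2HSV)
    u=proj(cc,(.4358,-.0555,.075))[0].round().astype(int); v=proj(cc,(.5057,-.0536,.06))[0].round()
    w=(h[u[1]-25:u[1]+25,u[0]-25:u[0]+25,2]<55).astype(np.uint8)
    nn,l,st,ce=cv2.connectedComponentsWithStats(w)
    print(n,u,'pivot',v,[(s[4],(q+u-25).round(1).tolist()) for s,q in zip(st[1:],ce[1:]) if s[4]>8])
    bl=[]
    for nm,X,z in (('bottle',(.58,-.488,0),0),):pass
E
```

```text
L [479.3 169.8  97.6  14.2 -87.3]
S1 [446.  305.4  62.4  15.4  87.5]
S2 [497.1 302.8  62.3  14.6  87.2]
S3 [544.4 298.   62.6  15.5  87. ]
scene [269 203] pivot [260. 222.] [(np.int32(24), [268.0, 203.5])]
side [296 207] pivot [277. 197.] [(np.int32(24), [277.0, 205.5]), (np.int32(30), [297.2, 207.5]), (np.int32(17), [285.9, 224.9])]
```

All four bars lie in their trays, and the knob is at its stop position in both fixed views. Handing in.

```bash
python3 -c "
from workcell import robot
print(robot.sense()['time'],robot.sign_off())"
```

```text
the job is handed in; nothing more can be done
60.6 None
```

The job is handed in at 60.6 s: frame, spacer and back board are stacked in the jig, the clamp is across at about 1.83 rad, and the one long and three short bars are in their trays; no verdict came back, and I viewed 15 pictures, one over the limit of 14.

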